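# Pack the paint bottle and latch the paint case

### The job

Lay the loose square-sided paint bottle flat in the wide, empty compartment of the open wooden paint case, then shut the lid. Throw the latch lever on the case's sloping front fully open, drop the wire loop behind the hook-shaped keeper on the lid, and push the lever back past its snap point until it lies fully home with the loop pulled tight. Leave everything else on the table as it is.

Things in the scene. Friction and masses are not known exactly. Their poses are not given: they have to be found in the camera images.
- case: Wooden paint case, fixed, 210 mm wide (y -105 to +105), 112 mm high when shut. Origin on the table under the cavity; z up; +x points to the lid hinge, -x to the front, which slopes at 45 degrees from the table (x -198) up to x -85, z 113 mm. Cavity: floor z 42, rim z 100, x -75 to +80, y -95 to +95 mm; a 6 mm divider at y -30 parts the wide empty bay (y -27 to +95) from one with a sanding block.
- wide_bay (a point): Centre of the floor of the wide, empty compartment (155 mm along case x, 122 mm along case y, 58 mm deep): lay the bottle here, lengthwise along case x.
- lid_hinge (a point): Centre of the lid's hinge axis, at case x +90, y 0, z +100 mm; the axis runs along the case's y.
- lid_edge (a point): Middle of the ridge on the lid's outer face where it bends down into its 45-degree lip, 175 mm from the hinge. The lid is a 12 mm panel 210 mm wide, its outer face 12 mm outside the hinge plane; the lip reaches 42 mm further out and down.
- lid (a joint): Lid angle: 0 shut, grows as it opens up and back, 1.57 upright, at most 2.1. The hinge is stiff (0.34 N m) and the lid (0.4 kg) stays about where it is left; push it over from behind, about 2 N at its edge near upright, and press it shut.
- keeper (a point): Steel hook-shaped keeper, 26 mm wide, in the middle of the lid's lip, standing 22 mm off the slope. Origin on the slope's surface where the loop's bar sits; x up the slope, z square out of it, y along case y. Post: x -12 to -4 mm; a lip at z 17 to 22 mm reaches to x +4. The bar must pass over and beyond the lip, then down on its +x side: bar centre at x -4 to +30, z below 17 mm.
- lever_pivot (a point): Pivot of the latch lever on the middle of the sloping front, 14 mm off the slope, 52 mm down the slope from the keeper's origin; case x -155, y 0, z +63 mm. Its axis runs along case y.
- lever_tip (a point): Tip of the lever, a flat steel handle 24 mm wide, 7 mm thick with a 12 mm round end; this point is 76 mm from the pivot.
- lever (a joint): Lever angle: 0 home (lying down the slope), grows as the handle swings out and up; at 2.3 (stop) it stands about upright. Friction 0.13 N m, it stays where left. Loop hooked: resistance starts near 1.2, peaks at about 8 N at the tip near 0.7, and the snap point is near 0.2; below it the loop's pull holds it shut: press on until home.
- loop_bar (a point): Middle of the crossbar of the latch's wire loop: 8 mm thick, 108 mm long along case y, its ends standing out beyond lever and keeper. Legs at y -42 and +42 mm join it to the loop's pivot, 68 mm away, which rides on the lever 24 mm from the lever's pivot, 12 degrees off the handle (slope side when home). The bar clears the keeper's lip only with the lever near its open stop.
- loop (a joint): Angle of the loop on the lever: at 0 with the lever home it lies up the slope; grows as it folds out towards the handle; stop at 2.95, close to the handle. It swings with light friction (0.015 N m) and its own weight (90 g): it leans back on the handle, and drops once tipped towards the lid. With the lever at its open stop the loop lies hooked at about 1.8.
- loop_stretch (a joint): Spring stretch of the loop's legs in m: 0 slack, about 0.008 when latched (9000 N/m).
- paint_bottle: White square-sided paint bottle lying loose on the table, 124 mm long, grey cap at its +x end, 0.13 to 0.25 kg. Origin at the middle of its underside; x along its length (-62 to +62 mm); the square body, 38 mm wide and high, spans x -62 to +28 mm.
- sanding_block: Cork sanding block 100 x 36 x 30 mm in the narrow compartment; origin under its centre. Leave it.
- spray_can: Spray can, 60 mm across, 170 mm tall; origin under its centre. Leave it.
- jar: Clear jar, 68 mm across, 75 mm tall; origin under its centre. Leave it.
- jar_b: Blue jar, 60 mm across, 65 mm tall; origin under its centre. Leave it.
- cup: Clear plastic cup, 84 mm across, 100 mm tall; origin under its centre. Leave it.
- tape_roll: Roll of tape lying flat, 100 mm across, 24 mm high; origin under its centre. Leave it.
- palette_knife: Palette knife, 200 mm long, lying; origin under its middle. Leave it.
- hammer: Hammer, 260 mm long, lying; origin under its middle. Leave it.
Mind the look-alikes: they are no part of the job. What is shaped like the paint_bottle but orange or turquoise is not meant.

How it is judged (in metres and radians):
On the way, in this order (a step that is already met when the one before it is completed fails the run):
1. the bottle lies flat in the wide compartment while the lid is still open, and the gripper has let go (x of paint_bottle in the frame of case between -0.025 and 0.035 m and y of paint_bottle in the frame of case between -0.015 and 0.08 m and z of paint_bottle in the frame of case below 0.05 m and angle between paint_bottle's own x axis and vertical between 1.42 and 1.72 rad and value of joint lid above 1 rad and contact force between the fingers and paint_bottle below 0.3 N), for 0.2 s.
2. the lid is shut (value of joint lid below 0.05 rad), for 0.2 s.
3. the loop's bar is behind the keeper, under its lip, while the lever is still open (x of loop_bar in the frame of keeper between -0.004 and 0.03 m and z of loop_bar in the frame of keeper below 0.017 m and distance between loop_bar and keeper below 0.035 m and value of joint lever above 1 rad), for 0.2 s.
At the end, for the whole second after the job is handed in: The bottle lies flat at rest in the wide compartment (underside within 8 mm of the floor), the lid is shut (joint under 0.05 rad), the loop's bar sits behind the keeper under its lip, the lever is home (under 0.1 rad) and the loop is tight (stretched over 4 mm) (x of paint_bottle in the frame of case between -0.025 and 0.035 m and y of paint_bottle in the frame of case between -0.015 and 0.08 m and z of paint_bottle in the frame of case below 0.05 m and angle between paint_bottle's own x axis and vertical between 1.42 and 1.72 rad and x of loop_bar in the frame of keeper between -0.004 and 0.03 m and z of loop_bar in the frame of keeper below 0.017 m and distance between loop_bar and keeper below 0.035 m and value of joint lid below 0.05 rad and value of joint lever below 0.1 rad and value of joint loop_stretch above 0.004 m and linear speed of paint_bottle below 0.02 m/s); the robot touches nothing.
It fails at once if a bystander is moved by more than 40 mm (distance of any of sanding_block, spray_can, jar, jar_b, cup, tape_roll, palette_knife, hammer from where it was at the start of the episode above 0.04 m).
It also fails if it takes over 72 s, if anything falls off the work surface, if the arm or the gripper's body presses on something with over 40 N, if the wrist force passes 120 N, or if a joint passes its speed limit or range.

### The arm

A 6-joint arm with a two-finger parallel gripper is mounted at the origin on the work surface. World frame = base frame: x ahead of the robot, y to its left, z up, the work surface at z = 0. Lengths are in m, angles in degrees, forces in N, time in s.
With the tool pointing down it reaches from about 0.375 to 0.9 m from the base axis. Payload 3.1 kg.
Tool frame: the origin (TCP) lies between the finger pads; the fingertips stand 19 mm ahead of it and the grasp point (between the pads) is the TCP; z points along the fingers, x is the direction in which the jaws open and shut, and the axes are right-handed (so a half turn about z gives the same grasp; the last joint's range is limited). The gripper opens to 87 mm and grips with 3 to 60 N. Pads are 19 mm wide; open, the fingers measure 117 mm over their backs; the gripper's body (75 mm by 190 mm) begins 51 mm behind the grasp point.
Start: joints at [-79.269, 30.224, 82.088, -0, 67.689, -10.227], TCP at [0.224, -0.584, 0.242] pointing down, gripper open.
Joint ranges: [-176.69, 176.69], [-43.24, 126.21], [12.49, 139.97], [-82, 262], [0, 151.66], [-163.58, 163.58]. Speed limits (degrees/s): [159.86, 159.86, 180, 180, 180, 180].

### API

Orientations are given as a 3x3 rotation matrix whose columns are the frame's x, y, z axes.
In Python, from rig import read_state, capture, camera_info, hand_in, spot_in, silhouettes gives the robot as it stands.
- The arm moves only by the shell command python3 -m jog 'ROWS'. ROWS is text: rows parted by semicolons, each of 7 numbers parted by spaces: the shift along the tool's x, y, z in m, then the turn, a rotation vector about the tool's x, y, z in degrees, then the opening, from 0 (shut) to 1 (fully open). A call has 1 to 8 rows; each row is the pose to reach, as a shift and turn from the pose commanded when the call began, along the tool's axes at that moment; what a row does not reach only later rows make up. A row lasts 1/8 s, in which the tool goes at most 62.5 mm and 10.7 degrees, less where a joint would pass 70% of its speed; a pose out of reach is approached as far as the arm can. A call with a gripper value outside its range is refused whole. The fingers move at their own pace and stop on an object; the grip force is fixed at half the most. Time passes only in rows, so rows that repeat a pose let the fingers close. It gives the time, the measured TCP pose, the force and the opening at its end, in the units of the state.
- read_state(): the state, without advancing time (a new reading comes with each control period).
- capture(name): name is "side" or "top"; returns (picture, depth): 420x560x3 uint8, red, green, blue; 420x560 float32, m along the optical axis (not along the pixel's ray), 0 where there is no reading.
- camera_info(name): a dict with "vfov" (degrees; the focal length in pixels is half the picture's height over the tangent of half this angle, whatever the lens; pixels are square), "cx", "cy" (the principal point, pixels), "R" (3x3) and "t" (3): a world point X has camera coordinates R X + t. Camera axes: x right, y down, z forward; pixel columns grow to the right and rows downward; lengths in m; the calibration is good to about 2 mm. A picture is of the moment at which its call begins. camera_info takes no time and is no camera call.
- hand_in(): hands the job in, once; it reports no verdict.
Trained networks look in the newest picture that a camera, given by its name, has taken for a name from the list of things; names that differ only in an ending like _2 or _b are one class to them, and where a whole thing is asked for, a point or a joint stands for the part that bears it (a point fixed in the world has none). Each returns a list of dicts, best first, with "score" (0 to 1); they miss things now and then, are a little off and sometimes report something else, mostly with a low value. They report only what shows in the picture. A call takes as long as a camera call. They do not tell look-alikes from the thing itself.
- spot_in(label, camera): "centre" ([x, y, z] in m, in world coordinates, good to about 4 mm: the middle of the surface that is visible of it).
- silhouettes(label, camera): "region" (420x560 bool, what is visible of it).
The state is a dict: "time_s": time; "joint_positions": joint angles; "qvel": joint speeds; "tau": joint torques, N m; "position": TCP position; "tcp_rot": TCP orientation; "force": force on the tool from outside, world axes, zero at the start; "moment": the same for the moment, N m; "opening": opening from 0.0 (shut) to 1.0 (fully open).
Only numpy, scipy, OpenCV 4.12 (cv2) and the standard library are available. Lean on these libraries where they do the work, as an engineer would, in place of code of your own. Each camera call takes 0.05 s, during which the arm holds its last target.

## Working session

There is one attempt and no reset: what is moved stays moved. The work goes in short steps, Python scripts to look and compute and a shell command to move; the robot and the scene stay as the last step left them, time stands still between calls to the robot, and variables do not carry over. Pictures are saved under pics/ and viewed, and the job is handed in when it is done.

```bash
ls; mkdir -p pics; cat > h.py <<'E'
import numpy as np, cv2
from rig import *
def K(n):
    i=camera_info(n); f=210/np.tan(np.radians(i["vfov"])/2)
    return f,i["cx"],i["cy"],np.array(i["R"]),np.array(i["t"])
def px2w(n,u,v,d):
    f,cx,cy,R,t=K(n); c=np.array([(u-cx)/f*d,(v-cy)/f*d,d]); return R.T@(c-t)
def w2px(n,X):
    f,cx,cy,R,t=K(n); c=R@np.array(X)+t; return c[0]/c[2]*f+cx,c[1]/c[2]*f+cy
def cloud(n,dep):
    f,cx,cy,R,t=K(n); v,u=np.mgrid[:420,:560]; P=np.stack([(u-cx)/f*dep,(v-cy)/f*dep,dep],-1)
    return (P-t)@R
E
python3 - <<'E'
from h import *
for n in ["side","top"]:
    p,d=capture(n); cv2.imwrite(f"pics/{n}0.png",cv2.cvtColor(p,cv2.COLOR_RGB2BGR)); np.save(f"{n}0.npy",d)
    i=camera_info(n); print(n,i)
print(read_state())
E
```

```text
pics
side {'vfov': 53.45913351172378, 'cx': 276.37969182368835, 'cy': 212.64883595861187, 'R': array([[ 0.9970587 , -0.07643755, -0.00559041],
       [-0.05294071, -0.63414596, -0.77139885],
       [ 0.05541871,  0.7694259 , -0.6363274 ]]), 't': array([-0.49808435,  0.04432857,  1.37267474])}
top {'vfov': 54.24861809004594, 'cx': 277.479147067154, 'cy': 205.5776372932938, 'R': array([[ 0.00564165, -0.99981192, -0.01855526],
       [-0.99708874, -0.00421334, -0.07613343],
       [ 0.07604093,  0.01893076, -0.99692497]]), 't': array([-0.04594074,  0.50788147,  1.18022613])}
{'time_s': 0.1, 'joint_positions': array([-7.92677034e+01,  3.02739615e+01,  8.21488859e+01, -2.93592071e-04,
        6.76887900e+01, -1.02278150e+01]), 'qvel': array([ 0.01237414, -0.07720125, -0.16972892, -0.00067153,  0.05409491,
       -0.03984658]), 'tau': array([-2.73730338e-04, -4.40986919e+01, -1.77150428e+01,  6.35060831e-02,
        5.33646403e-02, -3.44850787e-05]), 'position': array([ 0.22347766, -0.58301833,  0.24066688]), 'tcp_rot': array([[ 3.57719387e-01, -9.33829056e-01, -3.67496395e-04],
       [-9.33827158e-01, -3.57719413e-01,  1.91347180e-03],
       [-1.91831616e-03, -3.41307845e-04, -9.99998102e-01]]), 'force': array([ 0.48464191, -0.19713871, -0.00477832]), 'moment': array([ 0.03260628, -0.01609426, -0.01006298]), 'opening': 0.9996798995927794}
```

View pics/side0.png

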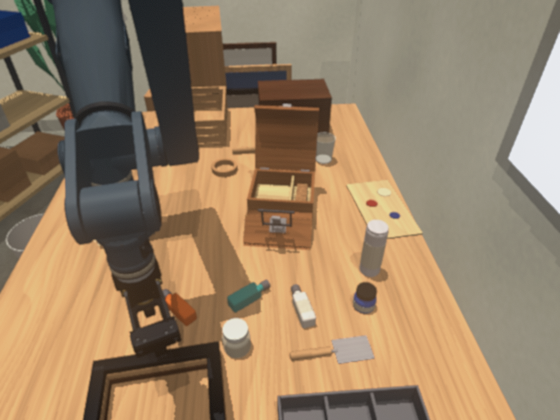

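View pics/top0.png

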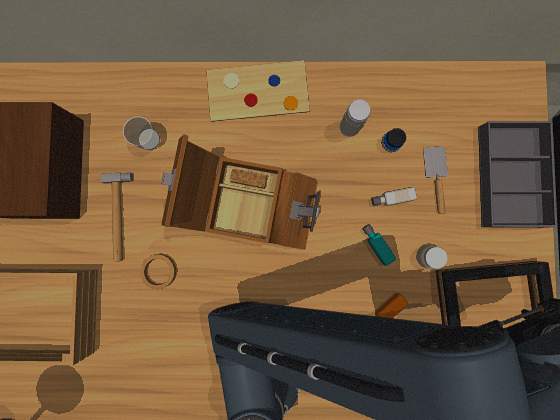

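```bash
python3 - <<'E'
from h import *
a=cv2.imread("pics/top0.png"); b=cv2.imread("pics/side0.png")
c1=cv2.resize(a[130:270,155:325],None,fx=4.5,fy=4.2,interpolation=cv2.INTER_CUBIC); cv2.imwrite("pics/caseT.png",c1)
c2=cv2.resize(a[170:230,350:430],None,fx=5,fy=5,interpolation=cv2.INTER_CUBIC); c3=cv2.resize(b[270:340,270:340],(350,300),interpolation=cv2.INTER_CUBIC)
cv2.imwrite("pics/bot.png",np.hstack([c2,c3]))
c4=cv2.resize(b[100:250,235:330],None,fx=5,fy=4,interpolation=cv2.INTER_CUBIC); cv2.imwrite("pics/caseS.png",c4)
for n in ["side","top"]:
    for l in ["paint_bottle","case","lid_edge","lid_hinge","keeper","lever_pivot","lever_tip","loop_bar","wide_bay","spray_can","jar","jar_b","cup","palette_knife","sanding_block"]:
        for r in spot_in(l,n)[:3]: print(n,l,round(r["score"],2),np.round(r["centre"],3),np.round(w2px(n,r["centre"])))
E
```

```text
side paint_bottle 0.94 [ 0.392 -0.35   0.034] [246. 296.]
side paint_bottle 0.77 [ 0.534 -0.404  0.035] [302. 308.]
side paint_bottle 0.66 [ 0.219 -0.375  0.035] [179. 307.]
side case 0.67 [0.523 0.123 0.102] [280. 172.]
side lid_edge 0.76 [0.544 0.17  0.201] [285. 139.]
side lid_edge 0.59 [ 0.366 -0.501  0.071] [235. 337.]
side lid_hinge 0.7 [0.539 0.166 0.205] [284. 139.]
side keeper 0.68 [0.545 0.169 0.204] [286. 139.]
side lever_pivot 0.83 [ 0.487 -0.142  0.124] [276. 217.]
side lever_pivot 0.66 [0.551 0.172 0.207] [287. 137.]
side lever_pivot 0.42 [0.519 0.125 0.103] [279. 171.]
side lever_tip 0.67 [ 0.486 -0.143  0.127] [275. 217.]
side lever_tip 0.52 [ 0.486 -0.141  0.145] [275. 211.]
side lever_tip 0.43 [ 0.363 -0.498  0.072] [234. 336.]
side loop_bar 0.66 [ 0.484 -0.14   0.142] [274. 212.]
side wide_bay 0.71 [0.53  0.12  0.101] [282. 172.]
side spray_can 0.59 [ 0.742 -0.274  0.113] [373. 246.]
side spray_can 0.22 [0.547 0.167 0.208] [286. 138.]
side jar 0.82 [ 0.697 -0.396  0.05 ] [364. 298.]
side jar 0.8 [ 0.361 -0.499  0.068] [233. 338.]
side jar_b 0.82 [ 0.697 -0.396  0.0
[... 683 characters left out ...]
-0.132  0.114] [310. 210.]
top loop_bar 0.59 [ 0.484 -0.138  0.143] [313. 211.]
top loop_bar 0.42 [0.518 0.074 0.066] [235. 201.]
top wide_bay 0.64 [0.522 0.074 0.075] [235. 199.]
top spray_can 0.75 [ 0.737 -0.248  0.16 ] [355. 115.]
top jar 0.93 [ 0.698 -0.377  0.068] [396. 138.]
top jar 0.86 [ 0.365 -0.469  0.077] [432. 257.]
top jar_b 0.93 [ 0.698 -0.377  0.068] [396. 138.]
top jar_b 0.86 [ 0.365 -0.469  0.077] [432. 257.]
top cup 0.72 [0.715 0.357 0.056] [139. 133.]
top palette_knife 0.87 [ 0.627 -0.516  0.006] [437. 167.]
top palette_knife 0.57 [0.502 0.428 0.023] [117. 207.]
top sanding_block 0.74 [0.583 0.039 0.071] [248. 178.]
top sanding_block 0.27 [ 0.367 -0.469  0.077] [432. 256.]
```

View pics/caseT.png

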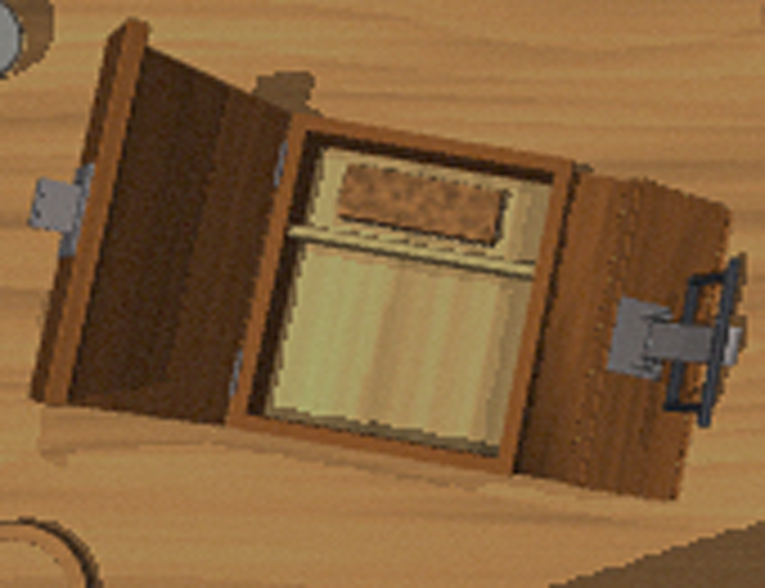

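View pics/caseS.png

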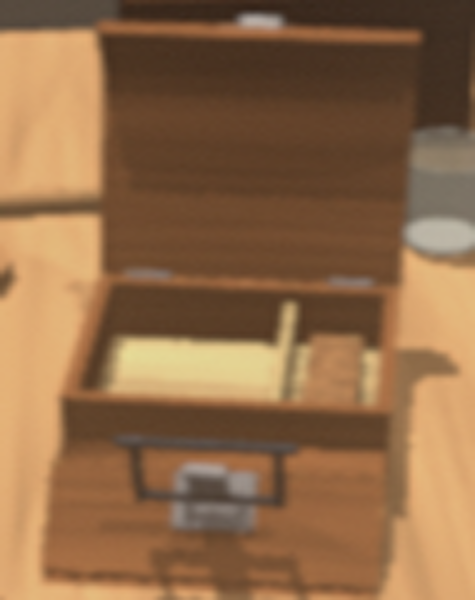

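View pics/bot.png

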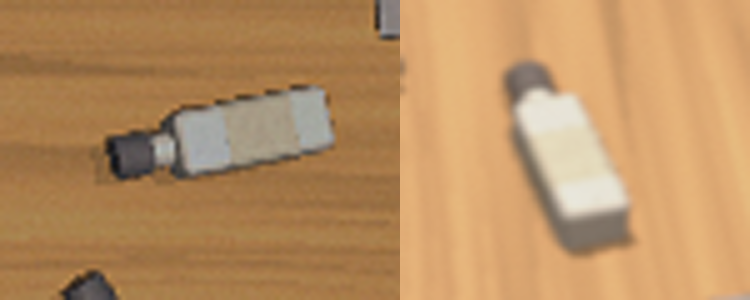

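```bash
python3 - <<'E'
from h import *
D={n:np.load(f"{n}0.npy") for n in ["side","top"]}
for n in D:
    P=cloud(n,D[n]); 
    m=(P[...,2]>.094)&(P[...,2]<.106)&(P[...,0]>.35)&(P[...,0]<.7)&(P[...,1]>-.25)&(P[...,1]<.25)
    q=P[m]; print(n,len(q)); 
    r=cv2.minAreaRect(q[:,:2].astype(np.float32)*1000); print(r, np.round(cv2.boxPoints(r)))
    # slope: points with z .02-.08 and y<-.0
    m=(P[...,2]>.015)&(P[...,2]<.09)&(P[...,0]>.35)&(P[...,0]<.68)&(P[...,1]>-.25)&(P[...,1]<-.03)
    q=P[m]
    # ransac plane z=a x+b y+c
    best=None;rng=np.random.default_rng(0)
    for _ in range(500):
        s=q[rng.choice(len(q),3,replace=False)]; 
        try:k=np.linalg.solve(np.c_[s[:,:2],np.ones(3)],s[:,2])
        except: continue
        e=abs(np.c_[q[:,:2],np.ones(len(q))]@k-q[:,2]); c=(e<.003).sum()
        if best is None or c>best[0]: best=(c,k,e<.003)
    i=best[2]; k=np.linalg.lstsq(np.c_[q[i,:2],np.ones(i.sum())],q[i,2],rcond=None)[0]
    g=np.hypot(*k[:2]); print("slope",i.sum(),k,"grad",g,"dir",np.degrees(np.arctan2(k[1],k[0])))
    d=k[:2]/g; y=np.array([-d[1],d[0]]); a=q[i,:2]@y; print("y extents",np.percentile(a,[0,1,2,50,98,99,100]), "origin dist along d (mm) from plane", (-k[2]/g+.198))
    print(d,y)
E
```

```text
side 709
((514.37353515625, 4.2743682861328125), (288.9791259765625, 209.9105682373047), 79.67060852050781) [[ 385. -119.]
 [ 592. -157.]
 [ 644.  128.]
 [ 437.  165.]]
slope 871 [0.16775784 0.91602077 0.05802535] grad 0.9312554658211999 dir 79.62199263256728
y extents [-0.6101549  -0.60868017 -0.60694446 -0.5093824  -0.40458138 -0.40332719
 -0.40015679] origin dist along d (mm) from plane 0.13569126624304723
[0.18014159 0.98364069] [-0.98364069  0.18014159]
top 1125
((510.9307861328125, 2.0095062255859375), (277.1882629394531, 210.24380493164062), 79.888916015625) [[ 383. -116.]
 [ 590. -153.]
 [ 639.  120.]
 [ 432.  157.]]
slope 924 [-0.02789015 -0.13298732  0.06954162] grad 0.13588041326059816 dir -101.84443381497782
y extents [0.39716355 0.40013048 0.40295779 0.50455919 0.60139251 0.60307341
 0.60599555] origin dist along d (mm) from plane -0.31378542774153534
[-0.20525512 -0.9787085 ] [ 0.9787085  -0.20525512]
```

```bash
python3 - <<'E'
from h import *
D={n:np.load(f"{n}0.npy") for n in ["side","top"]}
for yaw in [79.7]:
  c,s=np.cos(np.radians(yaw)),np.sin(np.radians(yaw)); d=np.array([c,s]); y=np.array([-s,c])
  for n in D:
    P=cloud(n,D[n]); a=P[...,:2]@d; b=P[...,:2]@y; z=P[...,2]
    m=(z>.025)&(z<.10)&(abs(b+.506)>.06)&(abs(b+.506)<.10)&(a<.02)&(a>-.15)
    print(n,"slope origin:",np.percentile((a-z+.198)[m],[10,30,50,70,90]).round(4), m.sum())
    # by b halves, check yaw
    for sg in (-1,1):
        mm=m&(sg*(b+.506)>0); print(sg,np.median((a-z+.198)[mm]).round(4))
    m=(z>.09)&(z<.107)&(abs(b+.506)<.12)&(a<.4)&(a>-.15); 
    print("rim b:",np.percentile(b[m],[0,.5,1,99,99.5,100]).round(4),"z",np.median(z[m]))
    m=(z>.03)&(z<.05)&(abs(b+.506)<.12)&(a<.25)&(a>.0); print("floor z",np.median(z[m]),"a",np.percentile(a[m],[1,99]),"b",np.percentile(b[m],[1,99]))
    m=(z>.20)&(z<.24)&(abs(b+.506)<.12)&(a<.4)&(a>.1); print("lid pts a",np.percentile(a[m],[1,50,99]),np.percentile(z[m],[1,50,99]),"b",np.percentile(b[m],[.5,99.5]))
    for lo in np.arange(.12,.32,.02):
        m=(z>lo)&(z<lo+.02)&(abs(b+.506)<.12)&(a<.4)&(a>.1)
        if m.sum()>5: print(round(lo,2),np.median(a[m]).round(4),np.median(z[m]).round(4),m.sum())
    for lo in np.arange(.12,.24,.02):
        m=(z>lo)&(z<lo+.02)&(abs(b+.506)<.12)&(a<.1)&(a>-.15)
        if m.sum()>2: print("lever",round(lo,2),np.percentile(a[m],[0,50,100]).round(4),np.percentile(b[m],[0,100]).round(4),np.median(z[m]).round(4),m.sum())
E
```

```text
side slope origin: [0.1335 0.1363 0.1383 0.1403 0.1429] 541
-1 0.1382
1 0.1384
rim b: [-0.6103 -0.6099 -0.6095 -0.4015 -0.4011 -0.4004] z 0.10050094871975765
floor z 0.04471000943378095 a [0.13736687 0.22272847] b [-0.59840347 -0.41051734]
lid pts a [0.26334133 0.27418871 0.28575719] [0.2003233  0.22002493 0.23938749] b [-0.60945971 -0.40084858]
0.12 0.2399 0.13 374
0.14 0.2475 0.1499 374
0.16 0.2552 0.17 397
0.18 0.2627 0.1898 387
0.2 0.2702 0.2101 399
0.22 0.2779 0.2297 400
0.24 0.2853 0.2497 404
0.26 0.286 0.27 285
0.28 0.2768 0.2902 286
0.3 0.2715 0.3101 345
lever 0.12 [-0.0649 -0.0594 -0.0435] [-0.5492 -0.461 ] 0.1305 49
lever 0.14 [-0.0576 -0.054  -0.0469] [-0.5577 -0.4534] 0.1485 101
top slope origin: [0.1341 0.1358 0.1371 0.1386 0.1454] 551
-1 0.1371
1 0.1371
rim b: [-0.6074 -0.6069 -0.6065 -0.3976 -0.3974 -0.397 ] z 0.10056049188817581
floor z 0.043506467450545316 a [0.06633594 0.2169808 ] b [-0.59675762 -0.40847888]
lid pts a [0.2644387  0.27288112 0.28129754] [0.20033862 0.22044482 0.23935064] b [-0.60506979 -0.397942  ]
0.12 0.2387 0.1308 346
0.14 0.2461 0.1505 362
0.16 0.2537 0.1709 375
0.18 0.2612 0.1906 404
0.2 0.2689 0.2104 429
0.22 0.2765 0.2301 451
0.24 0.2818 0.2442 199
0.26 0.2966 0.2707 84
0.28 0.2884 0.2915 113
0.3 0.2739 0.3107 714
lever 0.12 [-0.066  -0.0604 -0.0434] [-0.5455 -0.4587] 0.1311 37
lever 0.14 [-0.0571 -0.0526 -0.0489] [-0.5552 -0.4489] 0.1484 127
```

```bash
cat >> h.py <<'E'
from scipy.spatial.transform import Rotation as Rot
O=np.array([.5205,.0452,0.]); CX=np.array([.1788,.9839,0]); CY=np.array([-.9839,.1788,0]); CZ=np.array([0,0,1.])
RC=np.c_[CX,CY,CZ]
def c2w(x,y,z): return O+RC@np.array([x,y,z])/1000
def w2c(X): return (RC.T@(np.array(X)-O))*1000
def go(target,R=None):
    """print shift & rotvec in tool axes from measured pose"""
    s=read_state(); T=np.array(s["tcp_rot"]); 
    sh=T.T@(np.array(target)-s["position"]); 
    rv=np.zeros(3) if R is None else Rot.from_matrix(T.T@R).as_rotvec(degrees=True)
    print("shift",sh.round(4),"rv",rv.round(2),"t",s["time_s"])
def st():
    s=read_state(); print("t",round(s["time_s"],2),"tcp",np.round(s["position"],4),"case",w2c(s["position"]).round(1),"F",np.round(s["force"],1),"open",round(s["opening"],3),"J",np.round(s["joint_positions"],1)); print(np.round(s["tcp_rot"],3))
E
python3 - <<'E'
from h import *
D={n:np.load(f"{n}0.npy") for n in ["side","top"]}
for n in D:
    P=cloud(n,D[n]); z=P[...,2]
    m=(z>.012)&(abs(P[...,0]-.535)<.06)&(abs(P[...,1]+.395)<.1); q=P[m]
    r=cv2.minAreaRect(q[:,:2].astype(np.float32)*1000); print(n,len(q),r,np.round(cv2.boxPoints(r)))
    m2=m&(z>.034); q=P[m2]; r=cv2.minAreaRect(q[:,:2].astype(np.float32)*1000); print("top face",len(q),r,np.round(cv2.boxPoints(r)),"z",np.percentile(z[m],[50,90,100]).round(4))
    qq=q[:,:2]; print(qq.mean(0))
    ml=(abs(P[...,0]-.365)<.25)&(abs(P[...,1]+.395)<.3)
st()
E
```

```text
side 614 ((536.77099609375, -380.38232421875), (38.59320068359375, 124.82484436035156), 10.471036911010742) [[ 506. -323.]
 [ 529. -445.]
 [ 567. -438.]
 [ 544. -316.]]
top face 402 ((537.3347778320312, -382.65155029296875), (38.08120346069336, 117.80371856689453), 10.867356300354004) [[ 508. -328.]
 [ 530. -444.]
 [ 567. -437.]
 [ 545. -321.]] z [0.0371 0.0401 0.0434]
[ 0.53973203 -0.39868745]
top 531 ((534.1112670898438, -379.4191589355469), (38.82927703857422, 123.70059967041016), 10.83859920501709) [[ 503. -322.]
 [ 527. -444.]
 [ 565. -437.]
 [ 542. -315.]]
top face 396 ((534.3690795898438, -380.15130615234375), (37.51552200317383, 122.10502624511719), 11.08133316040039) [[ 504. -324.]
 [ 528. -444.]
 [ 565. -436.]
 [ 541. -317.]] z [0.0375 0.0409 0.0467]
[ 0.53664845 -0.39416782]
t 1.6 tcp [ 0.2236 -0.5836  0.2415] case [-671.8  179.7  241.5] F [ 0.  -0.8  0.5] open 1.002 J [-79.3  30.2  82.1   0.   67.7 -10.2]
[[ 0.358 -0.934  0.   ]
 [-0.934 -0.358  0.   ]
 [-0.    -0.    -1.   ]]
```

```bash
python3 - <<'E'
from h import *
a=np.radians(10.8); x=np.array([np.cos(a),np.sin(a),0]); R=np.c_[x,np.cross([0,0,-1],x),[0,0,-1]]
go([.5385,-.3965,.15],R)
E
```

```text
shift [-0.0621 -0.361   0.0916] rv [ -0.     0.   -79.84] t 1.6
```

```bash
python3 -m jog '-0.008 -0.045 0 0 0 -10 1; -0.016 -0.09 0.01 0 0 -20 1; -0.023 -0.135 0.02 0 0 -30 1; -0.031 -0.18 0.035 0 0 -40 1; -0.039 -0.226 0.05 0 0 -50 1; -0.047 -0.27 0.065 0 0 -60 1; -0.055 -0.315 0.08 0 0 -70 1; -0.062 -0.361 0.092 0 0 -79.8 0.9'; python3 - <<'E'
from h import *
st()
a=np.radians(10.8); x=np.array([np.cos(a),np.sin(a),0]); R=np.c_[x,np.cross([0,0,-1],x),[0,0,-1]]
go([.5385,-.3965,.024],R)
p,d=capture("top"); cv2.imwrite("pics/top1.png",cv2.cvtColor(p,cv2.COLOR_RGB2BGR))
p,d=capture("side"); cv2.imwrite("pics/side1.png",cv2.cvtColor(p,cv2.COLOR_RGB2BGR))
E
```

```text
time_s: 2.6
position: [0.5396, -0.3957, 0.1489]
tcp_rot: [[0.981, 0.192, -0.0], [0.192, -0.981, 0.0], [-0.0, -0.0, -1.0]]
force: [0.1, -0.4, -0.1]
opening: 0.945
t 2.6 tcp [ 0.5396 -0.3957  0.1489] case [-430.3  -97.6  148.9] F [ 0.1 -0.4 -0.1] open 0.945 J [-45.8  39.6  79.8  -0.   60.6 -56.9]
[[ 0.981  0.192 -0.   ]
 [ 0.192 -0.981  0.   ]
 [-0.    -0.    -1.   ]]
shift [-0.0012  0.0007  0.1249] rv [-0.02  0.02  0.28] t 2.6
```

View pics/side1.png

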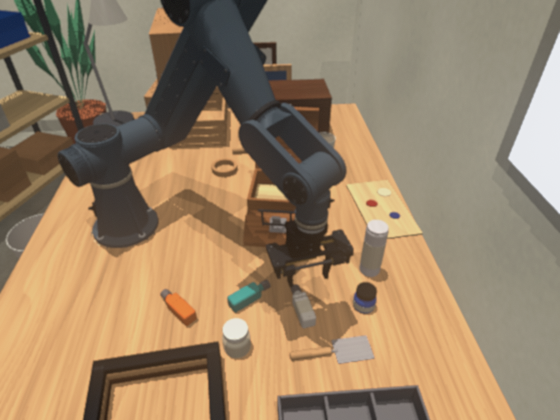

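View pics/top1.png

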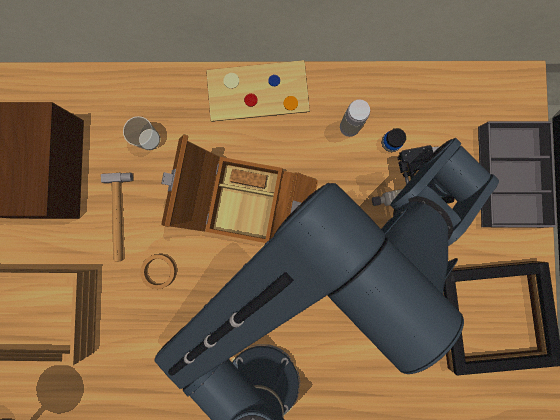

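```bash
python3 -m jog '-0.001 0.001 0.05 0 0 0.3 0.9; -0.001 0.001 0.1 0 0 0.3 0.9; -0.001 0.001 0.124 0 0 0.3 0.9; -0.001 0.001 0.124 0 0 0.3 0.3;-0.001 0.001 0.124 0 0 0.3 0.2; -0.001 0.001 0.124 0 0 0.3 0.2; -0.001 0.001 0.124 0 0 0.3 0.2; -0.001 0.001 0.124 0 0 0.3 0.2'; python3 - <<'E'
from h import *
st()
E
```

```text
time_s: 3.7
position: [0.5381, -0.3981, 0.0265]
tcp_rot: [[0.983, 0.182, 0.001], [0.182, -0.983, -0.001], [0.001, 0.001, -1.0]]
force: [-0.4, 1.3, 3.1]
opening: 0.434
t 3.7 tcp [ 0.5381 -0.3981  0.0265] case [-433.   -96.6   26.5] F [-0.4  1.3  3.1] open 0.434 J [-46.   49.1  82.8   0.   48.  -56.5]
[[ 0.983  0.182  0.001]
 [ 0.182 -0.983 -0.001]
 [ 0.001  0.001 -1.   ]]
```

```bash
python3 - <<'E'
from h import *
a=np.radians(-10.3); x=np.array([np.cos(a),np.sin(a),0]); R=np.c_[x,np.cross([0,0,-1],x),[0,0,-1]]
go(c2w(-16,34,230),R)
E
```

```text
shift [ 0.0259 -0.436  -0.204 ] rv [ 0.07 -0.07 20.76] t 3.7
```

```bash
python3 -m jog '0 0 -0.06 0 0 0 0.2; 0 0 -0.12 0 0 0 0.2; 0 0 -0.18 0 0 0 0.2; 0.002 -0.04 -0.204 0 0 2 0.2; 0.006 -0.1 -0.204 0 0 6 0.2; 0.01 -0.16 -0.204 0 0 9 0.2; 0.014 -0.22 -0.204 0 0 12 0.2; 0.018 -0.28 -0.204 0 0 15 0.2' && python3 - <<'E'
from h import *
st()
a=np.radians(-10.3); x=np.array([np.cos(a),np.sin(a),0]); R=np.c_[x,np.cross([0,0,-1],x),[0,0,-1]]
go(c2w(-16,34,230),R)
E
```

```text
time_s: 4.7
position: [0.5037, -0.1171, 0.2295]
tcp_rot: [[0.997, -0.081, -0.0], [-0.081, -0.997, 0.0], [-0.0, -0.0, -1.0]]
force: [0.8, -0.2, -2.1]
opening: 0.433
t 4.7 tcp [ 0.5037 -0.1171  0.2295] case [-162.7  -12.5  229.5] F [ 0.8 -0.2 -2.1] open 0.433 J [-25.5  22.9  98.2   0.   58.9 -20.8]
[[ 0.997 -0.081 -0.   ]
 [-0.081 -0.997  0.   ]
 [-0.    -0.    -1.   ]]
shift [-0.0319 -0.1505 -0.0005] rv [-0.02  0.01  5.63] t 4.7
```

```bash
python3 -m jog '-0.01 -0.05 0 0 0 2 0.2; -0.021 -0.1 0 0 0 4 0.2; -0.032 -0.15 0 0 0 5.6 0.2; -0.032 -0.15 0 0 0 5.6 0.2' && python3 - <<'E'
from h import *
st()
a=np.radians(-10.3); x=np.array([np.cos(a),np.sin(a),0]); R=np.c_[x,np.cross([0,0,-1],x),[0,0,-1]]
go(c2w(-16,34,71),R)
for n in ["top","side"]:
    p,d=capture(n); cv2.imwrite(f"pics/{n}2.png",cv2.cvtColor(p,cv2.COLOR_RGB2BGR))
a=cv2.imread("pics/side2.png")[90:260,200:350]; cv2.imwrite("pics/s2z.png",cv2.resize(a,(700,595),interpolation=cv2.INTER_CUBIC))
E
```

```text
time_s: 5.2
position: [0.4825, 0.0363, 0.2293]
tcp_rot: [[0.985, -0.171, -0.003], [-0.171, -0.985, 0.001], [-0.003, -0.001, -1.0]]
force: [-0.1, -0.5, -1.7]
opening: 0.434
t 5.2 tcp [0.4825 0.0363 0.2293] case [-15.6  35.8 229.3] F [-0.1 -0.5 -1.7] open 0.434 J [ -9.   20.5 102.6   0.   57.1   0.8]
[[ 0.985 -0.171 -0.003]
 [-0.171 -0.985  0.001]
 [-0.003 -0.001 -1.   ]]
shift [0.0023 0.0005 0.1583] rv [-0.03  0.15  0.47] t 5.2
```

View pics/s2z.png

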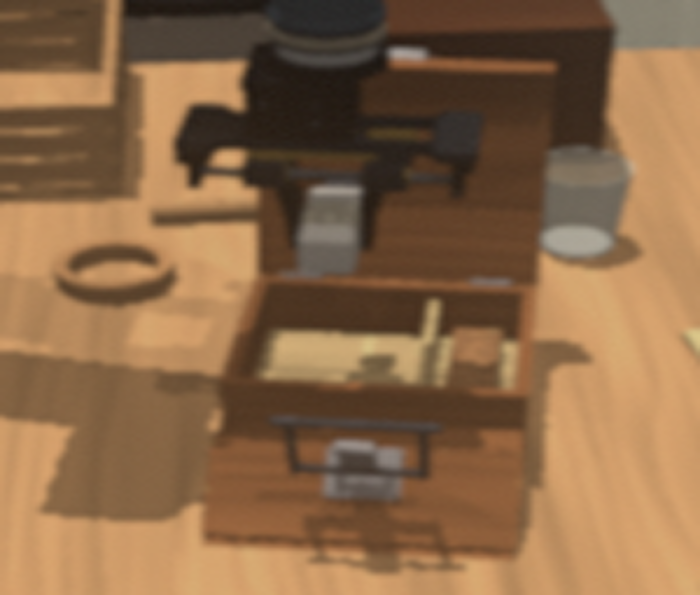

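View pics/top2.png

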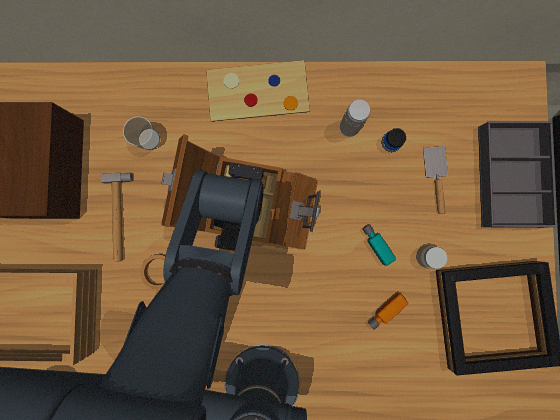

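```bash
python3 -m jog '0.002 0 0.05 0 0 0.4 0.2; 0.002 0 0.1 0 0 0.4 0.2; 0.002 0 0.135 0 0 0.4 0.2; 0.002 0 0.15 0 0 0.4 0.2; 0.002 0 0.156 0 0 0.4 0.2; 0.002 0 0.156 0 0 0.4 0.2' && python3 - <<'E'
from h import *
st()
E
```

```text
time_s: 6.05
position: [0.4873, 0.0321, 0.0741]
tcp_rot: [[0.983, -0.183, 0.001], [-0.183, -0.983, -0.0], [0.002, -0.0, -1.0]]
force: [-0.7, 0.1, -2.4]
opening: 0.436
t 6.05 tcp [0.4873 0.0321 0.0741] case [-18.8  30.3  74.1] F [-0.7  0.1 -2.4] open 0.436 J [ -9.4  36.3 109.3  -0.   34.3   1.2]
[[ 0.983 -0.183  0.001]
 [-0.183 -0.983 -0.   ]
 [ 0.002 -0.    -1.   ]]
```

```bash
python3 -m jog '0 0 0.003 0 0 0 0.2; 0 0 0.005 0 0 0 0.2; 0 0 0.005 0 0 0 0.2' && python3 - <<'E'
from h import *
st()
E
```

```text
time_s: 6.42
position: [0.4867, 0.0326, 0.0689]
tcp_rot: [[0.983, -0.183, 0.001], [-0.183, -0.983, -0.0], [0.001, -0.0, -1.0]]
force: [0.4, 0.0, -3.4]
opening: 0.433
t 6.42 tcp [0.4867 0.0326 0.0689] case [-18.4  31.   68.9] F [ 0.4  0.  -3.4] open 0.433 J [ -9.3  36.9 109.5   0.   33.6   1.2]
[[ 0.983 -0.183  0.001]
 [-0.183 -0.983 -0.   ]
 [ 0.001 -0.    -1.   ]]
```

```bash
python3 -m jog '0 0 0.001 0 0 0 0.2; 0 0 0.001 0 0 0 0.6; 0 0 0.001 0 0 0 0.6; 0 0 0.001 0 0 0 0.6; 0 0 -0.03 0 0 0 0.6; 0 0 -0.08 0 0 0 0.6; 0 0 -0.14 0 0 0 0.6; 0 0 -0.2 0 0 0 0.6' && python3 - <<'E'
from h import *
st()
for n in ["side"]:
    p,d=capture(n); cv2.imwrite(f"pics/{n}3.png",cv2.cvtColor(p,cv2.COLOR_RGB2BGR))
a=cv2.imread("pics/side3.png")[90:260,200:350]; cv2.imwrite("pics/s3z.png",cv2.resize(a,(700,595),interpolation=cv2.INTER_CUBIC))
P=cloud("side",d)
z=P[...,2]; C=(P-O)@RC*1000
m=(C[...,2]>70)&(C[...,2]<90)&(C[...,0]>-75)&(C[...,0]<80)&(C[...,1]>-20)&(C[...,1]<90)
print(np.percentile(C[m],[0,5,50,95,100],axis=0).round())
E
```

```text
time_s: 7.42
position: [0.4861, 0.0326, 0.2702]
tcp_rot: [[0.983, -0.183, -0.001], [-0.183, -0.983, 0.0], [-0.001, 0.0, -1.0]]
force: [1.1, -0.1, 1.1]
opening: 0.601
t 7.42 tcp [0.4861 0.0326 0.2702] case [-18.5  31.6 270.2] F [ 1.1 -0.1  1.1] open 0.601 J [-9.3 17.5 99.4  0.  63.2  1.2]
[[ 0.983 -0.183 -0.001]
 [-0.183 -0.983  0.   ]
 [-0.001  0.    -1.   ]]
[[-52. -19.  70.]
 [-43.   6.  72.]
 [  5.  27.  81.]
 [ 80.  48.  85.]
 [ 80.  90.  89.]]
```

View pics/s3z.png

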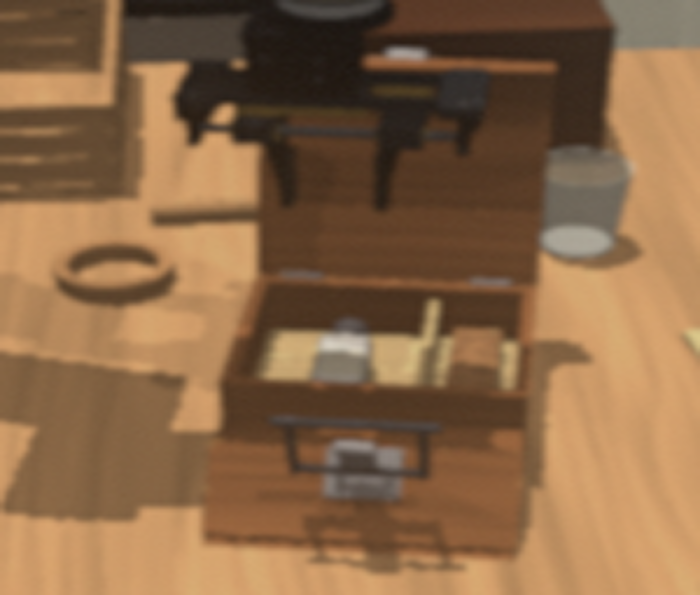

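```bash
python3 -m jog '0 0 -0.05 0 0 0 0.3; 0 0 -0.1 0 0 0 0; 0 -0.05 -0.1 0 0 0 0; 0 -0.11 -0.1 0 0 0 0; 0 -0.17 -0.1 0 0 0 0; 0 -0.225 -0.1 0 0 0 0; 0 -0.225 -0.1 0 0 0 0' && python3 - <<'E'
from h import *
st()
for n in ["side","top"]:
    p,d=capture(n); cv2.imwrite(f"pics/{n}4.png",cv2.cvtColor(p,cv2.COLOR_RGB2BGR))
    P=cloud(n,d); C=(P-O)@RC*1000
    m=(abs(C[...,1])<100)&(C[...,0]>100)&(C[...,0]<175)&(C[...,2]>260)&(C[...,2]<340)
    for lo in range(260,340,8):
        k=m&(C[...,2]>lo)&(C[...,2]<lo+8); print(n,lo,k.sum(),np.percentile(C[k],[5,50,95],axis=0).round().tolist() if k.sum() else '')
a=cv2.imread("pics/side4.png")[60:230,200:350]; cv2.imwrite("pics/s4z.png",cv2.resize(a,(700,595),interpolation=cv2.INTER_CUBIC))
E
```

```text
time_s: 8.35
position: [0.5275, 0.2572, 0.3675]
tcp_rot: [[0.984, -0.178, -0.001], [-0.178, -0.984, 0.001], [-0.001, -0.001, -1.0]]
force: [-0.4, -0.2, -0.1]
opening: 0.011
t 8.35 tcp [0.5275 0.2572 0.3675] case [209.8  31.  367.5] F [-0.4 -0.2 -0.1] open 0.011 J [15.1 20.5 78.   0.1 81.5 25.3]
[[ 0.984 -0.178 -0.001]
 [-0.178 -0.984  0.001]
 [-0.001 -0.001 -1.   ]]
side 260 113 [[147.0, -88.0, 260.0], [151.0, 3.0, 264.0], [155.0, 87.0, 268.0]]
side 268 104 [[144.0, -92.0, 268.0], [148.0, -7.0, 272.0], [151.0, 90.0, 276.0]]
side 276 105 [[140.0, -86.0, 276.0], [143.0, 6.0, 280.0], [147.0, 88.0, 284.0]]
side 284 105 [[137.0, -92.0, 285.0], [140.0, -8.0, 288.0], [143.0, 85.0, 292.0]]
side 292 106 [[134.0, -89.0, 292.0], [137.0, 2.0, 296.0], [141.0, 86.0, 300.0]]
side 300 118 [[129.0, -89.0, 300.0], [133.0, 3.0, 304.0], [137.0, 93.0, 308.0]]
side 308 216 [[128.0, -85.0, 309.0], [134.0, -2.0, 312.0], [161.0, 89.0, 315.0]]
side 316 3 [[131.0, -83.0, 316.0], [131.0, -11.0, 316.0], [132.0, 53.0, 316.0]]
side 324 0 
side 332 0 
top 260 28 [[160.0, -90.0, 262.0], [161.0, -1.0, 265.0], [163.0, 89.0, 268.0]]
top 268 31 [[157.0, -85.0, 269.0], [158.0, 21.0, 272.0], [161.0, 93.0, 275.0]]
top 276 45 [[153.0, -88.0, 276.0], [155.0, -17.0, 279.0], [158.0, 86.0, 284.0]]
top 284 33 [[150.0, -93.0, 284.0], [151.0, 19.0, 289.0], [153.0, 96.0, 291.0]]
top 292 47 [[146.0, -85.0, 292.0], [148.0, 3.0, 296.0], [170.0, 85.0, 300.0]]
top 300 169 [[130.0, -79.0, 301.0], [150.0, 2.0, 305.0], [165.0, 66.0, 308.0]]
top 308 520 [[129.0, -89.0, 308.0], [135.0, 1.0, 311.0], [142.0, 89.0, 315.0]]
top 316 3 [[136.0, -74.0, 316.0], [137.0, 33.0, 317.0], [138.0, 82.0, 317.0]]
top 324 0 
top 332 0
```

View pics/s4z.png

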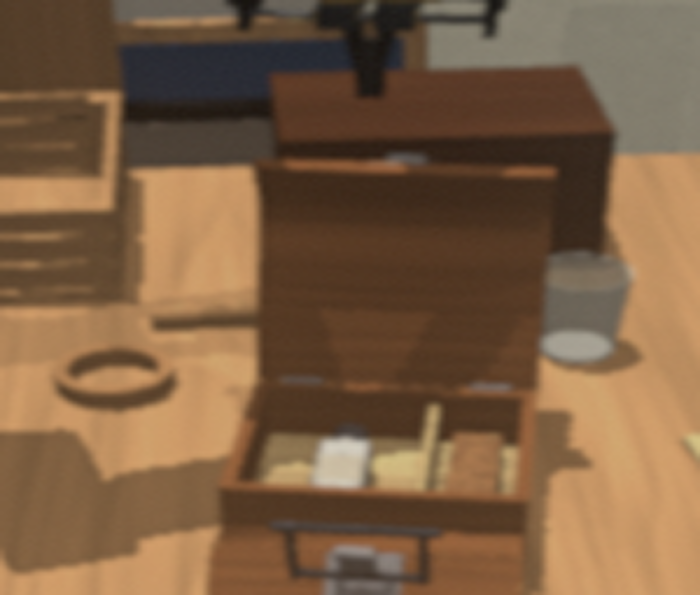

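View pics/top4.png

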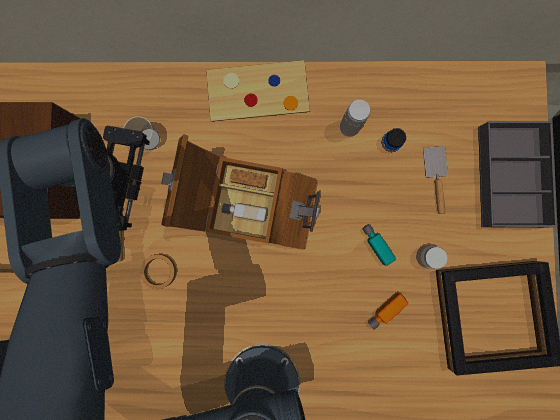

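```bash
python3 -m jog '0 0 0.05 0 0 0 0; 0 0 0.083 0 0 0 0; 0 0.025 0.083 0 0 0 0; 0 0.04 0.083 0 0 0 0; 0 0.055 0.083 0 0 0 0; 0 0.07 0.083 0 0 0 0; 0 0.085 0.083 0 0 0 0;0 0.1 0.083 0 0 0 0' && python3 - <<'E'
from h import *
st()
for n in ["side","top"]:
    p,d=capture(n); cv2.imwrite(f"pics/{n}5.png",cv2.cvtColor(p,cv2.COLOR_RGB2BGR))
a=cv2.imread("pics/side5.png")[60:230,200:350]; cv2.imwrite("pics/s5z.png",cv2.resize(a,(700,595),interpolation=cv2.INTER_CUBIC))
E
```

```text
time_s: 9.45
position: [0.5117, 0.1571, 0.2941]
tcp_rot: [[0.983, -0.185, 0.012], [-0.185, -0.983, 0.007], [0.01, -0.009, -1.0]]
force: [-7.4, 5.3, 34.8]
opening: 0.005
t 9.45 tcp [0.5117 0.1571 0.2941] case [108.5  28.7 294.1] F [-7.4  5.3 34.8] open 0.005 J [ 4.9 19.5 91.8  0.3 68.1 15.4]
[[ 0.983 -0.185  0.012]
 [-0.185 -0.983  0.007]
 [ 0.01  -0.009 -1.   ]]
```

View pics/s5z.png

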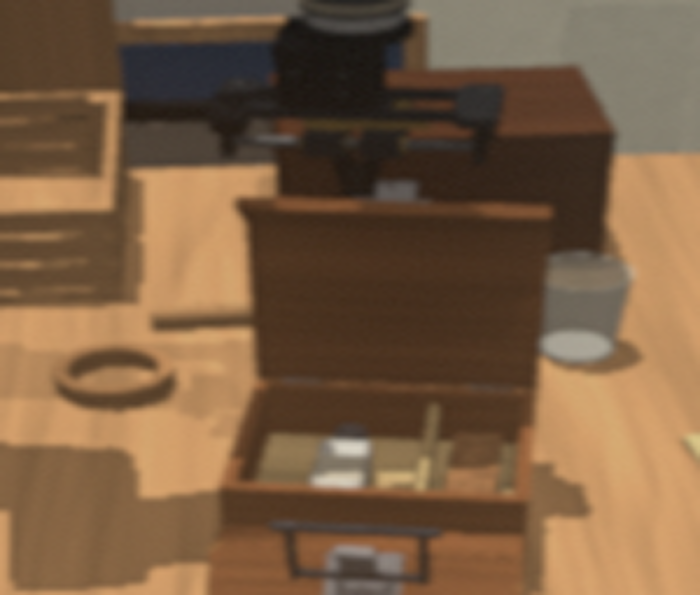

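```bash
python3 -m jog '0 0 -0.015 0 0 0 0' && python3 - <<'E'
from h import *
st()
for n in ["side"]:
    p,d=capture(n)
    P=cloud(n,d); C=(P-O)@RC*1000
    m=(abs(C[...,1])<100)&(C[...,0]>20)&(C[...,0]<175)&(C[...,2]>110)
    m&=(abs(C[...,1])>60)
    for lo in range(120,340,16):
        k=m&(C[...,2]>lo)&(C[...,2]<lo+8); print(n,lo,k.sum(),np.percentile(C[k],[5,50,95],axis=0).round().tolist() if k.sum() else '')
E
```

```text
time_s: 9.68
position: [0.509, 0.1543, 0.3016]
tcp_rot: [[0.983, -0.185, 0.0], [-0.185, -0.983, -0.0], [0.0, 0.0, -1.0]]
force: [-0.5, -0.4, 0.5]
opening: 0.004
t 9.68 tcp [0.509  0.1543 0.3016] case [105.3  30.8 301.6] F [-0.5 -0.4  0.5] open 0.004 J [ 4.8 19.  91.1 -0.  69.8 15.5]
[[ 0.983 -0.185  0.   ]
 [-0.185 -0.983 -0.   ]
 [ 0.     0.    -1.   ]]
side 120 41 [[87.0, -96.0, 120.0], [91.0, 62.0, 124.0], [95.0, 93.0, 128.0]]
side 136 46 [[86.0, -95.0, 137.0], [90.0, 63.0, 139.0], [94.0, 99.0, 143.0]]
side 152 55 [[86.0, -95.0, 153.0], [89.0, 61.0, 157.0], [92.0, 97.0, 160.0]]
side 168 50 [[85.0, -95.0, 168.0], [88.0, -60.0, 171.0], [93.0, 94.0, 175.0]]
side 184 45 [[84.0, -98.0, 184.0], [88.0, -63.0, 188.0], [92.0, 94.0, 191.0]]
side 200 49 [[84.0, -91.0, 201.0], [87.0, 67.0, 204.0], [92.0, 95.0, 207.0]]
side 216 47 [[83.0, -94.0, 216.0], [86.0, 66.0, 220.0], [89.0, 96.0, 224.0]]
side 232 54 [[83.0, -97.0, 232.0], [85.0, -63.0, 236.0], [90.0, 93.0, 239.0]]
side 248 56 [[82.0, -94.0, 248.0], [85.0, -61.0, 252.0], [89.0, 94.0, 255.0]]
side 264 50 [[80.0, -95.0, 265.0], [83.0, -60.0, 267.0], [87.0, 94.0, 271.0]]
side 280 23 [[67.0, -94.0, 281.0], [72.0, -60.0, 283.0], [75.0, 91.0, 287.0]]
side 296 28 [[49.0, -94.0, 297.0], [54.0, -0.0, 299.0], [58.0, 96.0, 303.0]]
side 312 56 [[44.0, -95.0, 312.0], [49.0, 64.0, 315.0], [54.0, 96.0, 317.0]]
side 328 0
```

```bash
python3 -m jog '-0.012 0 0 0 0 0 0; -0.012 0.015 0 0 0 0 0; -0.012 0.03 0 0 0 0 0; -0.012 0.045 0 0 0 0 0' && python3 - <<'E'
from h import *
st()
for n in ["side"]:
    p,d=capture(n); cv2.imwrite("pics/side6.png",cv2.cvtColor(p,cv2.COLOR_RGB2BGR))
    P=cloud(n,d); C=(P-O)@RC*1000
    m=(abs(C[...,1])<100)&(C[...,0]>-20)&(C[...,0]<175)&(C[...,2]>110)
    m&=((C[...,1])<-40)
    for lo in range(120,340,16):
        k=m&(C[...,2]>lo)&(C[...,2]<lo+8); print(n,lo,k.sum(),np.percentile(C[k],[5,50,95],axis=0).round().tolist() if k.sum() else '')
E
```

```text
time_s: 10.22
position: [0.4892, 0.1122, 0.3003]
tcp_rot: [[0.983, -0.183, -0.0], [-0.183, -0.983, -0.0], [-0.0, 0.0, -1.0]]
force: [0.9, 1.8, 1.6]
opening: 0.006
t 10.22 tcp [0.4892 0.1122 0.3003] case [ 60.4  42.7 300.3] F [0.9 1.8 1.6] open 0.006 J [ 0.1 16.6 95.1 -0.  68.3 10.7]
[[ 0.983 -0.183 -0.   ]
 [-0.183 -0.983 -0.   ]
 [-0.     0.    -1.   ]]
side 120 37 [[83.0, -97.0, 120.0], [86.0, -65.0, 124.0], [90.0, -44.0, 127.0]]
side 136 32 [[78.0, -95.0, 137.0], [83.0, -67.0, 141.0], [86.0, -43.0, 144.0]]
side 152 32 [[77.0, -96.0, 152.0], [79.0, -68.0, 155.0], [84.0, -43.0, 159.0]]
side 168 29 [[71.0, -94.0, 169.0], [75.0, -64.0, 172.0], [79.0, -43.0, 175.0]]
side 184 35 [[67.0, -97.0, 185.0], [73.0, -70.0, 187.0], [75.0, -43.0, 192.0]]
side 200 37 [[63.0, -96.0, 201.0], [67.0, -70.0, 204.0], [70.0, -43.0, 208.0]]
side 216 32 [[60.0, -97.0, 217.0], [63.0, -66.0, 221.0], [66.0, -42.0, 223.0]]
side 232 39 [[57.0, -95.0, 233.0], [60.0, -66.0, 236.0], [63.0, -43.0, 239.0]]
side 248 41 [[53.0, -97.0, 248.0], [57.0, -69.0, 252.0], [60.0, -41.0, 255.0]]
side 264 22 [[50.0, -99.0, 265.0], [52.0, -67.0, 266.0], [56.0, -47.0, 269.0]]
side 280 5 [[23.0, -96.0, 282.0], [25.0, -90.0, 285.0], [30.0, -85.0, 286.0]]
side 296 58 [[5.0, -97.0, 297.0], [10.0, -69.0, 300.0], [15.0, -42.0, 304.0]]
side 312 0 
side 328 0
```

```bash
python3 -m jog '0 -0.032 0 0 0 0 0; 0 -0.032 0.022 0 0 0 0; 0 -0.012 0.022 0 0 0 0; 0 0.008 0.026 0 0 0 0; 0 0.023 0.031 0 0 0 0; 0 0.038 0.038 0 0 0 0; 0 0.052 0.047 0 0 0 0; 0 0.065 0.057 0 0 0 0' && python3 - <<'E'
from h import *
st()
for n in ["side"]:
    p,d=capture(n); cv2.imwrite("pics/side7.png",cv2.cvtColor(p,cv2.COLOR_RGB2BGR))
a=cv2.imread("pics/side7.png")[60:260,180:370]; cv2.imwrite("pics/s7z.png",cv2.resize(a,(570,600),interpolation=cv2.INTER_CUBIC))
E
```

```text
time_s: 11.28
position: [0.4775, 0.0483, 0.243]
tcp_rot: [[0.983, -0.183, 0.0], [-0.183, -0.983, -0.001], [0.001, 0.0, -1.0]]
force: [-0.1, -0.2, 0.6]
opening: 0.006
t 11.28 tcp [0.4775 0.0483 0.243 ] case [ -4.6  42.9 243. ] F [-0.1 -0.2  0.6] open 0.006 J [ -7.6  19.  102.3  -0.   58.7   3. ]
[[ 0.983 -0.183  0.   ]
 [-0.183 -0.983 -0.001]
 [ 0.001  0.    -1.   ]]
```

View pics/s7z.png

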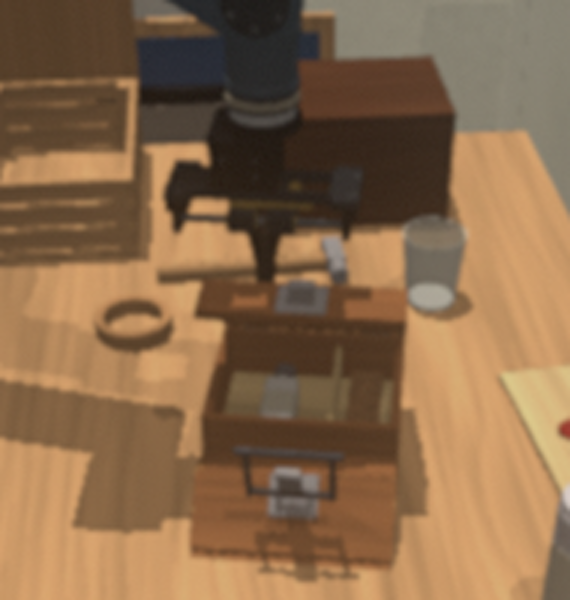

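```bash
python3 -m jog '0 0.011 0.01 0 0 0 0; 0 0.023 0.022 0 0 0 0; 0 0.032 0.035 0 0 0 0; 0 0.04 0.049 0 0 0 0; 0 0.046 0.064 0 0 0 0; 0 0.052 0.08 0 0 0 0; 0 0.056 0.096 0 0 0 0; 0 0.058 0.108 0 0 0 0' && python3 -m jog '0 0 0.003 0 0 0 0; 0 0 0.006 0 0 0 0; 0 0 0.007 0 0 0 0' && python3 - <<'E'
from h import *
st()
for n in ["side"]:
    p,d=capture(n); cv2.imwrite("pics/side8.png",cv2.cvtColor(p,cv2.COLOR_RGB2BGR))
a=cv2.imread("pics/side8.png")[60:260,180:370]; cv2.imwrite("pics/s8z.png",cv2.resize(a,(570,600),interpolation=cv2.INTER_CUBIC))
E
```

```text
time_s: 12.32
position: [0.4665, -0.0079, 0.1344]
tcp_rot: [[0.983, -0.183, -0.001], [-0.183, -0.983, 0.0], [-0.001, -0.0, -1.0]]
force: [-0.9, -0.5, 0.4]
opening: 0.005
time_s: 12.7
position: [0.4665, -0.0076, 0.131]
tcp_rot: [[0.983, -0.182, -0.0], [-0.182, -0.983, -0.001], [0.0, 0.001, -1.0]]
force: [-7.4, -0.9, 29.9]
opening: 0.004
t 12.7 tcp [ 0.4665 -0.0076  0.131 ] case [-61.6  43.7 131. ] F [-7.4 -0.9 29.9] open 0.004 J [-1.470e+01  2.890e+01  1.104e+02 -1.000e-01  4.070e+01 -4.100e+00]
[[ 0.983 -0.182 -0.   ]
 [-0.182 -0.983 -0.001]
 [ 0.     0.001 -1.   ]]
```

View pics/s8z.png

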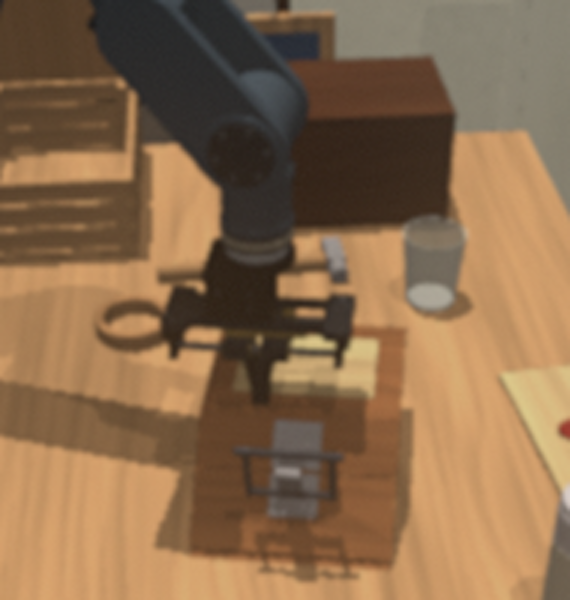

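```bash
python3 -m jog '0 0 -0.04 0 0 0 0; 0 -0.02 -0.09 0 0 0 0; 0 -0.05 -0.13 0 0 0 0; 0 -0.05 -0.13 0 0 0 0' && python3 - <<'E'
from h import *
st()
D={}
for n in ["side","top"]:
    p,d=capture(n); cv2.imwrite(f"pics/{n}9.png",cv2.cvtColor(p,cv2.COLOR_RGB2BGR)); np.save(n+"9.npy",d)
    P=cloud(n,d); C=(P-O)@RC*1000
    m=(abs(C[...,1])<100)&(C[...,0]>-70)&(C[...,0]<85)&(C[...,2]>100)&(C[...,2]<125); A=C[m]; print(n,m.sum(),"lid z",np.median(A[:,2]), np.linalg.lstsq(np.c_[A[:,0],np.ones(len(A))],A[:,2],rcond=None)[0])
    # above-slope points
    h=(C[...,2]-C[...,0]-198)/np.sqrt(2); u=(C[...,2]+C[...,0])/np.sqrt(2)-(-108.3+89.9)/np.sqrt(2)
    m=(abs(C[...,1])<65)&(h>8)&(h<110)&(u>-140)&(C[...,0]<-90)&(C[...,2]>10)
    for t in sorted(zip(h[m].round(),u[m].round(),C[m][:,1].round(),C[m][:,0].round(),C[m][:,2].round()))[::max(1,m.sum()//45)]: print(t)
a=cv2.imread("pics/side9.png")[170:260,230:330]; cv2.imwrite("pics/s9z.png",cv2.resize(a,(660,595),interpolation=cv2.INTER_CUBIC))
a=cv2.imread("pics/top9.png")[160:260,240:340]; cv2.imwrite("pics/t9z.png",cv2.resize(a,(600,600),interpolation=cv2.INTER_CUBIC))
E
```

```text
time_s: 13.25
position: [0.4784, 0.0429, 0.2622]
tcp_rot: [[0.984, -0.18, 0.009], [-0.18, -0.984, -0.001], [0.009, -0.001, -1.0]]
force: [-0.4, 0.2, -0.4]
opening: 0.006
t 13.25 tcp [0.4784 0.0429 0.2622] case [ -9.7  41.  262.2] F [-0.4  0.2 -0.4] open 0.006 J [ -8.2  17.3 101.2   0.   61.    2.1]
[[ 0.984 -0.18   0.009]
 [-0.18  -0.984 -0.001]
 [ 0.009 -0.001 -1.   ]]
side 1658 lid z 114.02030512705971 [1.06954667e-03 1.13993423e+02]
(np.float64(8.0), np.float64(32.0), np.float64(5.0), np.float64(-92.0), np.float64(118.0))
(np.float64(18.0), np.float64(0.0), np.float64(-7.0), np.float64(-121.0), np.float64(103.0))
(np.float64(20.0), np.float64(-44.0), np.float64(15.0), np.float64(-153.0), np.float64(72.0))
(np.float64(21.0), np.float64(-3.0), np.float64(-4.0), np.float64(-126.0), np.float64(103.0))
(np.float64(22.0), np.float64(-58.0), np.float64(-17.0), np.float64(-164.0), np.float64(64.0))
(np.float64(23.0), np.float64(-4.0), np.float64(11.0), np.float64(-128.0), np.float64(103.0))
(np.float64(26.0), np.float64(-1.0), np.float64(8.0), np.float64(-128.0), np.float64(107.0))
(np.fl
[... 7888 characters left out ...]
194.0), np.float64(145.0))
(np.float64(100.0), np.float64(-18.0), np.float64(-4.0), np.float64(-191.0), np.float64(148.0))
(np.float64(100.0), np.float64(-13.0), np.float64(-32.0), np.float64(-189.0), np.float64(152.0))
(np.float64(101.0), np.float64(-19.0), np.float64(20.0), np.float64(-193.0), np.float64(148.0))
(np.float64(101.0), np.float64(-15.0), np.float64(21.0), np.float64(-190.0), np.float64(151.0))
(np.float64(102.0), np.float64(-16.0), np.float64(-43.0), np.float64(-192.0), np.float64(150.0))
(np.float64(103.0), np.float64(-18.0), np.float64(41.0), np.float64(-194.0), np.float64(150.0))
(np.float64(104.0), np.float64(-17.0), np.float64(10.0), np.float64(-193.0), np.float64(151.0))
```

View pics/s9z.png

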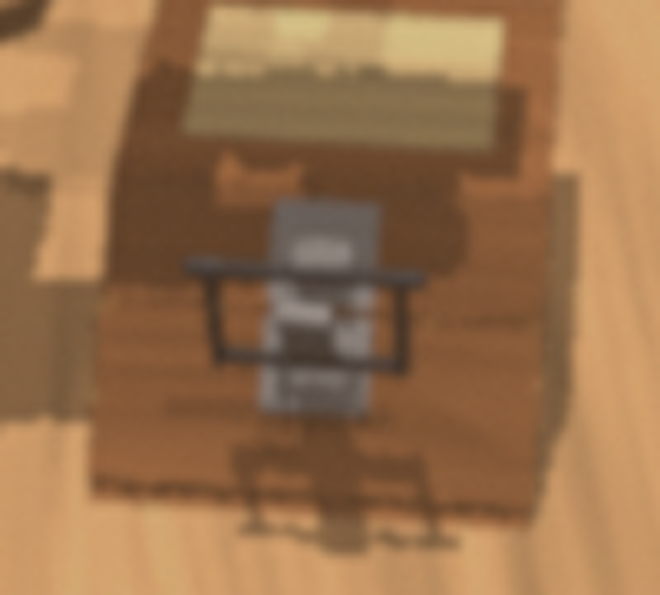

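View pics/t9z.png

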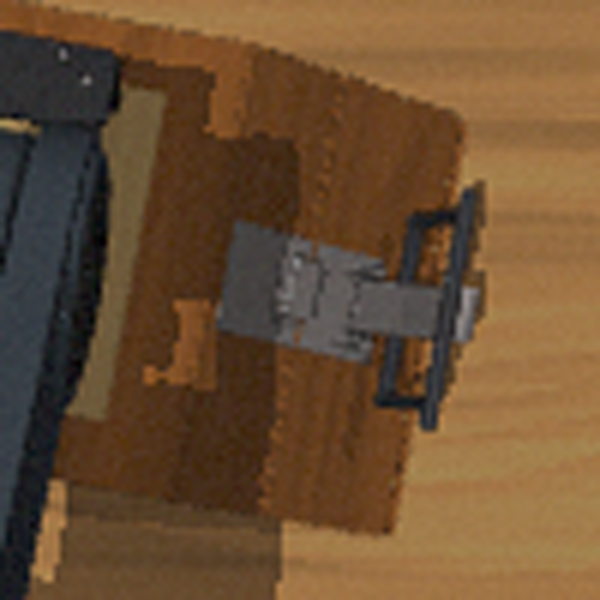

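```bash
python3 -m jog '0.01 0.06 0 0 0 0 0; 0.02 0.12 0 0 0 0 0; 0.03 0.18 0 0 0 0 0; 0.041 0.24 0 0 0 0 0; 0.041 0.24 0.06 0 0 0 0; 0.041 0.24 0.11 0 0 0 0; 0.041 0.24 0.131 0 0 0 0; 0.041 0.24 0.131 0 0 0 0' && python3 - <<'E'
from h import *
st()
E
```

```text
time_s: 14.35
position: [0.4699, -0.201, 0.1245]
tcp_rot: [[0.983, -0.184, -0.007], [-0.184, -0.983, 0.005], [-0.007, -0.003, -1.0]]
force: [0.4, 0.7, -0.7]
opening: 0.002
t 14.35 tcp [ 0.4699 -0.201   0.1245] case [-251.3    5.8  124.5] F [ 0.4  0.7 -0.7] open 0.002 J [-35.7  32.1 104.1  -0.   44.3 -25.1]
[[ 0.983 -0.184 -0.007]
 [-0.184 -0.983  0.005]
 [-0.007 -0.003 -1.   ]]
```

```bash
python3 -m jog '0.005 -0.025 -0.005 0 0 0 0; 0.005 -0.04 -0.006 0 0 0 0; 0.005 -0.05 -0.006 0 0 0 0; 0.005 -0.06 -0.006 0 0 0 0; 0.005 -0.068 -0.006 0 0 0 0; 0.005 -0.073 -0.006 0 0 0 0' && python3 - <<'E'
from h import *
st()
for n in ["side"]:
    p,d=capture(n); cv2.imwrite(f"pics/{n}10.png",cv2.cvtColor(p,cv2.COLOR_RGB2BGR))
a=cv2.imread("pics/side10.png")[150:260,230:330]; cv2.imwrite("pics/s10z.png",cv2.resize(a,(550,595),interpolation=cv2.INTER_CUBIC))
E
```

```text
time_s: 15.1
position: [0.4907, -0.1304, 0.1337]
tcp_rot: [[0.983, -0.183, 0.0], [-0.183, -0.983, 0.0], [0.0, -0.0, -1.0]]
force: [0.1, -1.6, 1.4]
opening: 0.009
t 15.1 tcp [ 0.4907 -0.1304  0.1337] case [-178.1   -2.1  133.7] F [ 0.1 -1.6  1.4] open 0.009 J [-27.5  30.8 104.5   0.   44.6 -17. ]
[[ 0.983 -0.183  0.   ]
 [-0.183 -0.983  0.   ]
 [ 0.    -0.    -1.   ]]
```

View pics/s10z.png

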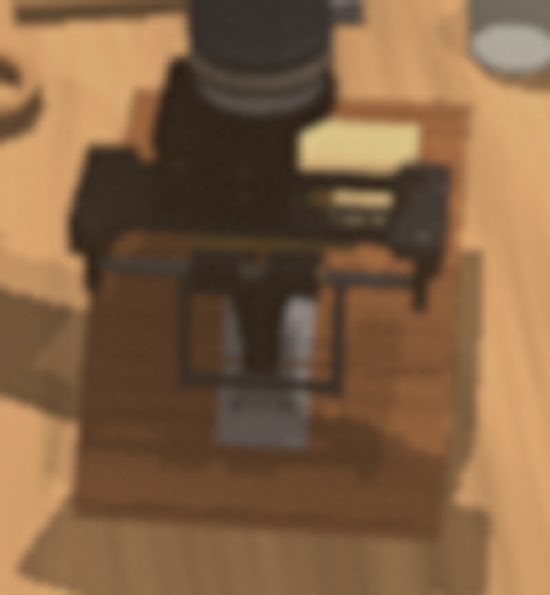

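```bash
python3 -m jog '0 -0.004 0 0 0 0 0; 0 -0.007 0 0 0 0 0; 0 -0.007 0 0 0 0 0' && python3 -m jog '0 -0.003 0 0 0 0 0; 0 -0.003 0 0 0 0 0' && python3 -m jog '0 -0.003 0 0 0 0 0; 0 -0.003 0 0 0 0 0' | grep -v rot && python3 - <<'E'
from h import *
st()
for n in ["side","top"]:
    p,d=capture(n)
    P=cloud(n,d); C=(P-O)@RC*1000
    m=(abs(C[...,1])>30)&(abs(C[...,1])<56)&(C[...,0]<-120)&(C[...,0]>-200)&(C[...,2]>140)&(C[...,2]<165)
    if m.sum(): print(n,m.sum(),np.percentile(C[m],[5,25,50,75,95],axis=0).round(1).tolist())
E
```

```text
time_s: 15.52
position: [0.4914, -0.1266, 0.1335]
tcp_rot: [[0.984, -0.18, -0.002], [-0.18, -0.984, -0.005], [-0.001, 0.005, -1.0]]
force: [-4.3, -11.9, 1.5]
opening: 0.004
time_s: 15.78
position: [0.4915, -0.1262, 0.1336]
tcp_rot: [[0.984, -0.178, -0.003], [-0.178, -0.984, -0.009], [-0.001, 0.009, -1.0]]
force: [-7.3, -19.8, 1.1]
opening: 0.006
time_s: 16.02
position: [0.4917, -0.1258, 0.1337]
force: [-10.4, -28.9, 0.4]
opening: 0.004
t 16.02 tcp [ 0.4917 -0.1258  0.1337] case [-173.4   -2.2  133.7] F [-10.4 -28.9   0.4] open 0.004 J [-26.5  30.8 104.5  -1.1  44.5 -15.6]
[[ 0.984 -0.176 -0.004]
 [-0.176 -0.984 -0.013]
 [-0.001  0.014 -1.   ]]
side 20 [[-148.7, -47.5, 140.6], [-147.0, -44.6, 143.7], [-146.3, -40.1, 147.5], [-145.7, 39.4, 150.5], [-143.7, 41.9, 152.9]]
```

```bash
python3 -m jog '0 0.015 0 0 0 0 0; 0 0.015 -0.0325 0 0 0 0; 0 0 -0.0325 0 0 0 0; 0 -0.012 -0.0325 0 0 0 0; 0 -0.024 -0.0325 0 0 0 0; 0 -0.036 -0.0325 0 0 0 0; 0 -0.045 -0.0325 0 0 0 0' && python3 - <<'E'
from h import *
st()
for n in ["side","top"]:
    p,d=capture(n); cv2.imwrite(f"pics/{n}11.png",cv2.cvtColor(p,cv2.COLOR_RGB2BGR))
a=cv2.imread("pics/side11.png")[150:260,230:330]; cv2.imwrite("pics/s11z.png",cv2.resize(a,(550,595),interpolation=cv2.INTER_CUBIC))
E
```

```text
time_s: 17.0
position: [0.5012, -0.0727, 0.1656]
tcp_rot: [[0.983, -0.182, -0.001], [-0.182, -0.983, 0.0], [-0.001, -0.0, -1.0]]
force: [-1.1, -0.6, 0.6]
opening: 0.003
t 17.0 tcp [ 0.5012 -0.0727  0.1656] case [-119.5   -2.1  165.6] F [-1.1 -0.6  0.6] open 0.003 J [-20.9  27.7 103.2   0.   49.1 -10.4]
[[ 0.983 -0.182 -0.001]
 [-0.182 -0.983  0.   ]
 [-0.001 -0.    -1.   ]]
```

View pics/s11z.png

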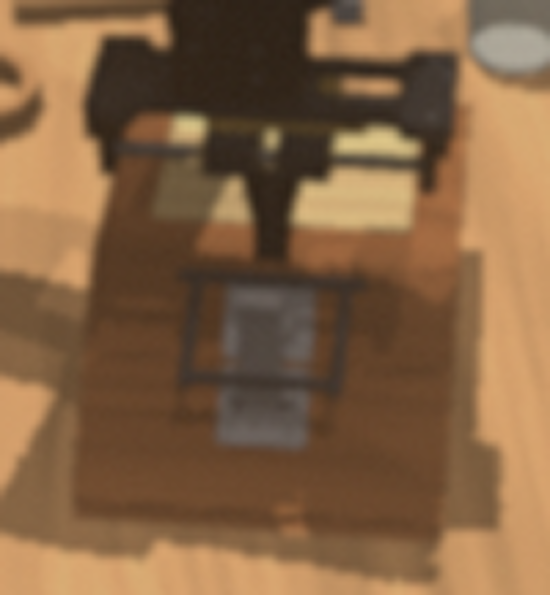

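```bash
python3 -m jog '0 -0.04 -0.06 0 0 0 0; 0 -0.08 -0.09 0 0 0 0; 0 -0.08 -0.09 0 0 0 0'|head -2 && python3 - <<'E'
from h import *
st()
for n in ["side","top"]:
    p,d=capture(n); cv2.imwrite(f"pics/{n}12.png",cv2.cvtColor(p,cv2.COLOR_RGB2BGR))
    P=cloud(n,d); C=(P-O)@RC*1000
    h=(C[...,2]-C[...,0]-198)/np.sqrt(2); u=(C[...,2]+C[...,0])/np.sqrt(2)-(-108.3+89.9)/np.sqrt(2)
    m=(abs(C[...,1])<60)&(abs(C[...,1])>44)&(h>4)&(h<60)&(u>-60)&(u<60)
    for t in sorted(zip(u[m].round(),h[m].round(),C[m][:,1].round())): print(n,*map(float,t))
    m=(abs(C[...,1])<14)&(h>28)&(h<120)&(u>-70)&(u<60)&(C[...,0]<-110)
    for t in sorted(zip(C[m][:,2].round(),C[m][:,0].round(),C[m][:,1].round()))[::6]: print("handle",n,*map(float,t))
a=cv2.imread("pics/side12.png")[150:260,230:330]; b=cv2.imread("pics/top12.png")[160:260,240:340]; cv2.imwrite("pics/s12z.png",np.hstack([cv2.resize(a,(400,440),interpolation=cv2.INTER_CUBIC),cv2.resize(b,(400,440),interpolation=cv2.INTER_CUBIC)]))
E
```

```text
time_s: 17.48
position: [0.5182, 0.0064, 0.2592]
t 17.48 tcp [0.5182 0.0064 0.2592] case [-38.5  -4.7 259.2] F [-0.6 -0.2 -0.3] open 0.005 J [-11.7  20.6  96.4   0.   62.6  -1.4]
[[ 0.984 -0.179  0.008]
 [-0.179 -0.984 -0.001]
 [ 0.008 -0.    -1.   ]]
side -55.0 5.0 49.0
side -55.0 5.0 56.0
side -51.0 5.0 47.0
side -42.0 4.0 50.0
side -42.0 39.0 -44.0
side -39.0 40.0 -44.0
side -38.0 36.0 44.0
side -36.0 36.0 -47.0
side -32.0 34.0 -46.0
side -30.0 5.0 -51.0
side -29.0 34.0 -46.0
side -27.0 5.0 58.0
side -26.0 30.0 -46.0
side -24.0 6.0 -48.0
side -23.0 26.0 -45.0
side -20.0 4.0 -54.0
side -20.0 27.0 -45.0
side -17.0 27.0 -45.0
side -14.0 5.0 49.0
side -14.0 26.0 -45.0
side -10.0 23.0 -44.0
side -8.0 4.0 -50.0
side -8.0 27.0 -44.0
side 0.0 14.0 -46.0
side 1.0 7.0 47.0
side 3.0 14.0 -46.0
side 6.0 12.0 -46.0
side 10.0 8.0 -46.0
side 11.0 4.0 54.0
side 13.0 7.0 -45.0
side 14.0 5.0 -55.0
side 16.0 7.0 -45.0
side 19.0 6.0 -45.0
side 20.0 4.0 -54.0
side 20.0 5.0 49.0
side 20.0 6.0 45.0
side 22.0 12.0 -48.0
side 23.0 5.0 -45.0
side 23.0 6.0 52.0
side 23.0 7.0 -54.0
side 23.0 7.0 -51.0
side 2
[... 1465 characters left out ...]
op 3.0 14.0 46.0
top 6.0 20.0 46.0
top 7.0 10.0 47.0
top 7.0 13.0 47.0
top 10.0 16.0 44.0
top 11.0 10.0 45.0
top 12.0 4.0 -54.0
top 13.0 15.0 45.0
top 16.0 11.0 46.0
top 17.0 8.0 46.0
top 20.0 5.0 55.0
top 20.0 7.0 44.0
top 21.0 8.0 -44.0
top 22.0 8.0 53.0
top 22.0 9.0 47.0
top 22.0 11.0 52.0
top 24.0 6.0 -49.0
top 24.0 8.0 47.0
top 25.0 6.0 53.0
top 25.0 9.0 45.0
top 25.0 10.0 -49.0
top 25.0 10.0 50.0
top 25.0 11.0 -46.0
top 32.0 4.0 -53.0
handle top 85.0 -153.0 5.0
handle top 97.0 -153.0 11.0
handle top 140.0 -155.0 13.0
handle top 142.0 -157.0 8.0
handle top 143.0 -160.0 -1.0
handle top 143.0 -154.0 -8.0
handle top 145.0 -163.0 -1.0
handle top 145.0 -154.0 9.0
handle top 147.0 -159.0 -8.0
```

View pics/s12z.png

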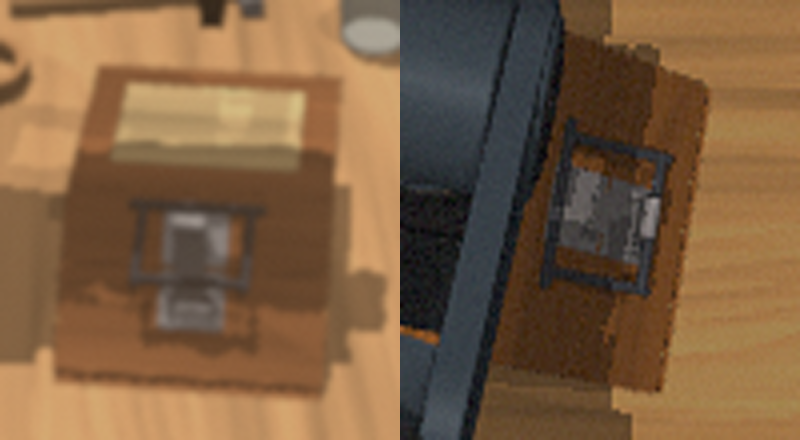

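```bash
python3 -m jog '-0.004 0.045 0 0 0 0 0; -0.004 0.08 0.02 0 0 0 0; -0.004 0.085 0.07 0 0 0 0; -0.004 0.088 0.112 0 0 0 0; -0.004 0.088 0.115 0 0 0 0' && python3 - <<'E'
from h import *
st()
E
```

```text
time_s: 18.2
position: [0.4923, -0.0814, 0.1374]
tcp_rot: [[0.983, -0.185, -0.01], [-0.185, -0.983, 0.004], [-0.01, -0.002, -1.0]]
force: [-0.2, 0.3, 0.3]
opening: 0.004
t 18.2 tcp [ 0.4923 -0.0814  0.1374] case [-129.6    5.1  137.4] F [-0.2  0.3  0.3] open 0.004 J [-22.2  30.2 105.2  -0.   45.3 -11.5]
[[ 0.983 -0.185 -0.01 ]
 [-0.185 -0.983  0.004]
 [-0.01  -0.002 -1.   ]]
```

```bash
python3 -m jog '0 0 0 0 0 0 0; 0 0 0 0 0 0 0' && python3 - <<'E'
from h import *
st()
E
```

```text
time_s: 18.45
position: [0.4969, -0.0815, 0.1424]
tcp_rot: [[0.983, -0.183, 0.003], [-0.183, -0.983, -0.001], [0.003, 0.001, -1.0]]
force: [0.7, 0.4, 0.2]
opening: 0.003
t 18.45 tcp [ 0.4969 -0.0815  0.1424] case [-128.9    0.5  142.4] F [0.7 0.4 0.2] open 0.003 J [-22.   29.7 104.9  -0.   45.3 -11.5]
[[ 0.983 -0.183  0.003]
 [-0.183 -0.983 -0.001]
 [ 0.003  0.001 -1.   ]]
```

```bash
python3 -m jog '0 0.016 0 0 0 0 0; 0 0.034 0.001 0 0 0 0; 0 0.049 0.007 0 0 0 0; 0 0.061 0.017 0 0 0 0; 0 0.071 0.031 0 0 0 0; 0 0.077 0.046 0 0 0 0' && python3 - <<'E'
from h import *
st()
for n in ["side"]:
    p,d=capture(n); cv2.imwrite(f"pics/{n}13.png",cv2.cvtColor(p,cv2.COLOR_RGB2BGR))
a=cv2.imread("pics/side13.png")[150:260,230:330]; cv2.imwrite("pics/s13z.png",cv2.resize(a,(550,595),interpolation=cv2.INTER_CUBIC))
E
```

```text
time_s: 19.2
position: [0.4821, -0.1572, 0.0946]
tcp_rot: [[0.983, -0.185, 0.001], [-0.185, -0.983, 0.001], [0.001, -0.001, -1.0]]
force: [2.9, 6.9, 8.2]
opening: 0.004
t 19.2 tcp [ 0.4821 -0.1572  0.0946] case [-206.     1.6   94.6] F [2.9 6.9 8.2] open 0.004 J [-3.07e+01  3.48e+01  1.06e+02  1.00e-01  3.91e+01 -2.02e+01]
[[ 0.983 -0.185  0.001]
 [-0.185 -0.983  0.001]
 [ 0.001 -0.001 -1.   ]]
```

View pics/s13z.png

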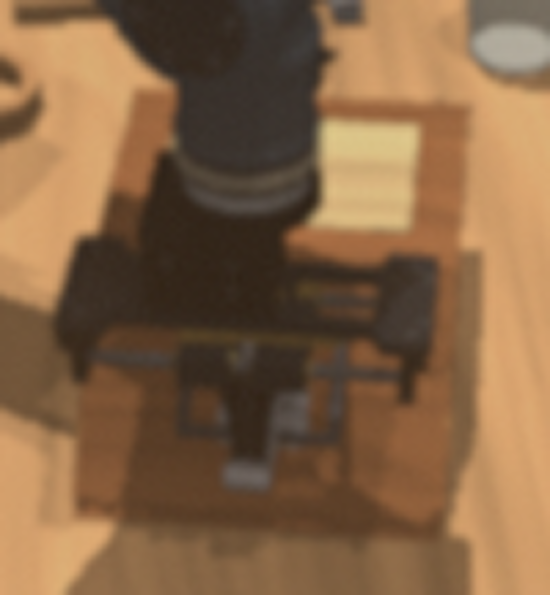

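```bash
python3 -m jog '0 0.006 0.01 0 0 0 0; 0 0.012 0.018 0 0 0 0; 0 0.015 0.027 0 0 0 0; 0 0.015 0.036 0 0 0 0; 0 0.011 0.046 0 0 0 0' && python3 -m jog '0 -0.003 0.004 0 0 0 0; 0 -0.006 0.008 0 0 0 0; 0 -0.008 0.011 0 0 0 0; 0 -0.008 0.011 0 0 0 0' && python3 - <<'E'
from h import *
st()
E
```

```text
time_s: 19.88
position: [0.4797, -0.1681, 0.0481]
tcp_rot: [[0.983, -0.183, -0.0], [-0.183, -0.983, -0.0], [-0.0, 0.0, -1.0]]
force: [0.7, -0.6, 0.2]
opening: -0.002
time_s: 20.38
position: [0.4811, -0.1611, 0.0401]
tcp_rot: [[0.984, -0.18, 0.0], [-0.18, -0.984, -0.003], [0.001, 0.003, -1.0]]
force: [-6.3, -6.1, 17.0]
opening: 0.003
t 20.38 tcp [ 0.4811 -0.1611  0.0401] case [-210.1    1.9   40.1] F [-6.3 -6.1 17. ] open 0.003 J [-31.1  40.8 107.2  -0.3  31.8 -20.5]
[[ 0.984 -0.18   0.   ]
 [-0.18  -0.984 -0.003]
 [ 0.001  0.003 -1.   ]]
```

Lever has come down onto a hard stop. I'll retreat outwards and check.

```bash
python3 -m jog '0 0.01 -0.01 0 0 0 0; 0 0.05 -0.03 0 0 0 0; 0 0.09 -0.08 0 0 0 0; 0.04 0.12 -0.14 0 0 0 0; 0.08 0.14 -0.19 0 0 0 0; 0.08 0.14 -0.19 0 0 0 0;0.08 0.14 -0.19 0 0 0 0' && python3 - <<'E'
from h import *
st()
for n in ["side","top"]:
    p,d=capture(n); cv2.imwrite(f"pics/{n}14.png",cv2.cvtColor(p,cv2.COLOR_RGB2BGR))
    P=cloud(n,d); C=(P-O)@RC*1000
    h=(C[...,2]-C[...,0]-198)/np.sqrt(2); u=(C[...,2]+C[...,0])/np.sqrt(2)-(-108.3+89.9)/np.sqrt(2)
    m=(abs(C[...,1])<58)&(abs(C[...,1])>48)&(h>5)&(h<60)&(u>-60)&(u<60)
    print(n,"bar",m.sum(),np.median(u[m]),np.median(h[m]),np.percentile(u[m],[5,95]))
    m=(abs(C[...,1])<10)&(h>9)&(h<60)&(u<-60)&(u>-140)&(C[...,2]<75)
    if m.sum()>5: print("handle",m.sum(),np.polyfit(u[m],h[m],1),np.percentile(u[m],[0,100]),np.percentile(h[m],[5,50,95]))
    m=(abs(C[...,1])<100)&(C[...,0]>-80)&(C[...,0]<85)&(C[...,2]>100)&(C[...,2]<130); A=C[m]; print("lid z",np.linalg.lstsq(np.c_[A[:,0],np.ones(len(A))],A[:,2],rcond=None)[0])
a=cv2.imread("pics/side14.png")[150:260,230:330]; b=cv2.imread("pics/top14.png")[160:260,240:340]; cv2.imwrite("pics/s14z.png",np.hstack([cv2.resize(a,(400,440),interpolation=cv2.INTER_CUBIC),cv2.resize(b,(400,440),interpolation=cv2.INTER_CUBIC)]))
E
```

```text
time_s: 21.25
position: [0.5356, -0.3132, 0.2296]
tcp_rot: [[0.983, -0.183, 0.003], [-0.183, -0.983, -0.003], [0.004, 0.002, -1.0]]
force: [0.0, -0.0, -0.3]
opening: 0.005
t 21.25 tcp [ 0.5356 -0.3132  0.2296] case [-349.9  -78.9  229.6] F [ 0.  -0.  -0.3] open 0.005 J [-40.6  30.5  83.7   0.   65.5 -30.1]
[[ 0.983 -0.183  0.003]
 [-0.183 -0.983 -0.003]
 [ 0.004  0.002 -1.   ]]
  return _methods._mean(a, axis=axis, dtype=dtype,
  ret = ret.dtype.type(ret / rcount)
Traceback (most recent call last):
IndexError: index -1 is out of bounds for axis 0 with size 0
```

```bash
python3 -m jog '-0.03 0.03 -0.04 0 0 0 0; -0.08 0.05 -0.07 0 0 0 0; -0.13 0.07 -0.07 0 0 0 0; -0.16 0.1 -0.07 0 0 0 0; -0.16 0.14 -0.07 0 0 0 0; -0.16 0.18 -0.07 0 0 0 0; -0.16 0.22 -0.07 0 0 0 0; -0.16 0.22 -0.07 0 0 0 0' |head -2&& cat > chk.py <<'E'
from h import *
import sys; k=sys.argv[1]
st()
for n in ["side","top"]:
    p,d=capture(n); cv2.imwrite(f"pics/{n}{k}.png",cv2.cvtColor(p,cv2.COLOR_RGB2BGR))
    P=cloud(n,d); C=(P-O)@RC*1000
    h=(C[...,2]-C[...,0]-198)/np.sqrt(2); u=(C[...,2]+C[...,0])/np.sqrt(2)-(-108.3+89.9)/np.sqrt(2)
    m=(abs(C[...,1])<58)&(abs(C[...,1])>48)&(h>5)&(h<60)&(u>-60)&(u<60)
    print(n,"bar",m.sum())
    if m.sum()>2: print(np.median(u[m]),np.median(h[m]),np.percentile(u[m],[5,95]))
    m=(abs(C[...,1])<10)&(h>9)&(h<60)&(u<-60)&(u>-140)&(C[...,2]<75)
    if m.sum()>5: print("handle",m.sum(),np.polyfit(u[m],h[m],1),np.percentile(u[m],[0,100]),np.percentile(h[m],[5,50,95]))
    m=(abs(C[...,1])<100)&(C[...,0]>-80)&(C[...,0]<85)&(C[...,2]>100)&(C[...,2]<130); A=C[m]; print("lid z",np.linalg.lstsq(np.c_[A[:,0],np.ones(len(A))],A[:,2],rcond=None)[0])
a=cv2.imread(f"pics/side{k}.png")[150:260,230:330]; b=cv2.imread(f"pics/top{k}.png")[160:260,240:340]; cv2.imwrite(f"pics/z{k}.png",np.hstack([cv2.resize(a,(400,440),interpolation=cv2.INTER_CUBIC),cv2.resize(b,(400,440),interpolation=cv2.INTER_CUBIC)]))
E
python3 chk.py 15
```

```text
time_s: 22.3
position: [0.3352, -0.4998, 0.2955]
t 22.3 tcp [ 0.3352 -0.4998  0.2955] case [-569.4   84.8  295.5] F [ 0.1  0.4 -0. ] open 0.003 J [-66.8  25.3  81.7  -0.   73.2 -56.1]
[[ 0.983 -0.185 -0.002]
 [-0.185 -0.983  0.003]
 [-0.002 -0.003 -1.   ]]
side bar 9
0.7948801249550623 6.385256160955296 [-27.2966073   13.43773106]
handle 165 [8.65031993e-04 1.69901787e+01] [-138.36759956  -61.03894948] [11.39357995 16.85159029 21.73764719]
lid z [3.50907844e-03 1.13794059e+02]
top bar 13
0.10949562018675074 8.178439832990852 [-11.33915885   2.26474455]
handle 128 [-1.44402377e-02  1.67594491e+01] [-139.77961079  -60.1450585 ] [15.39595858 17.98699993 21.49335154]
lid z [1.13479444e-03 1.12674885e+02]
```

View pics/z15.png

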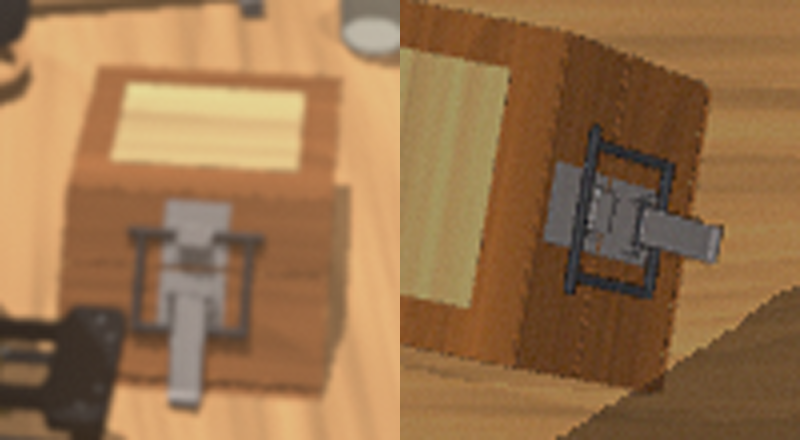

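View pics/side15.png

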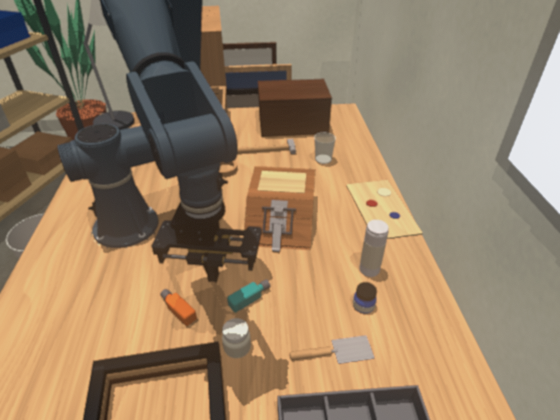

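```bash
python3 -c "
from rig import *
print(hand_in())"
```

```text
the job is handed in; nothing more can be done
None
```

The paint bottle is in the case, the lid is shut and the latch is closed. I handed the job in at about 22.4 s of the 72 s allowed, and no verdict was reported.

- **Bottle:** I gripped the white bottle (not the turquoise or orange ones) and laid it flat in the wide compartment, cap towards the hinge. Pictures taken before the lid closed showed it free of the gripper.
- **Lid:** I pushed it over from behind and pressed it down. It measured flat at z ≈ 113 mm, which is shut.
- **Latch:** I pushed the lever to its open stop and tipped the loop over the keeper; its bar then measured x ≈ 22 mm, z ≈ 6 mm in the keeper frame. I then pushed the lever past its snap point to the hard stop.

**Last checks** (both cameras, arm clear of everything):
- The handle lies within about 0.015 rad of the slope.
- The loop's bar is at keeper x ≈ 0, z ≈ 6–8 mm.
- In the pictures the other things on the table look unmoved. I could not check the sanding block once the lid was shut.

**Not measured directly:** the loop's stretch cannot be seen by the cameras. From the bar's position I infer about 7 mm, against the 4 mm needed.

**One mishap:** while pushing the lid towards upright, a fingertip caught on the lid's ridge and the force rose to about 35 N upward. I backed off and repeated the push from a better spot. I did not see the force pass that in any reading, but forces were only read at the end of each move.

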